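# Blow off a batch of washed plugs and tip it into the feed hopper

### The job

Get the washed brass hex plugs ready for the feeder: gather every plug on the cart into the wire basket, open the air valve fully, and press the loaded basket down on the sprung blow-off pad until the pad is fully home for about a second. Then tip all the plugs out of the basket into the feed hopper, stand the empty basket level in its drip tray again and shut the air valve fully. Leave the cap and the nipple that lie among the plugs where they are.

Things in the scene. Friction and masses are not known exactly. Their poses are not given: they have to be found in the camera images.
- plug_0: brass hex plug, 80 g: a hexagon head 35 mm across flats (41 across corners, two of them on its x axis) and 12 mm thick, its underside at z 0 of the plug, and above it a round thread 33 mm across from z 12 to z 31 (flat top); starts standing on its head. Origin at the centre of the head's underside, z along the thread. One of up to five; absent ones read None.
- plug_1: brass hex plug, 80 g: a hexagon head 35 mm across flats (41 across corners, two of them on its x axis) and 12 mm thick, its underside at z 0 of the plug, and above it a round thread 33 mm across from z 12 to z 31 (flat top); starts standing on its head. Origin at the centre of the head's underside, z along the thread. One of up to five; absent ones read None.
- plug_2: brass hex plug, 80 g: a hexagon head 35 mm across flats (41 across corners, two of them on its x axis) and 12 mm thick, its underside at z 0 of the plug, and above it a round thread 33 mm across from z 12 to z 31 (flat top); starts standing on its head. Origin at the centre of the head's underside, z along the thread. One of up to five; absent ones read None.
- plug_3: brass hex plug, 80 g: a hexagon head 35 mm across flats (41 across corners, two of them on its x axis) and 12 mm thick, its underside at z 0 of the plug, and above it a round thread 33 mm across from z 12 to z 31 (flat top); starts standing on its head. Origin at the centre of the head's underside, z along the thread. One of up to five; absent ones read None.
- plug_4: brass hex plug, 80 g: a hexagon head 35 mm across flats (41 across corners, two of them on its x axis) and 12 mm thick, its underside at z 0 of the plug, and above it a round thread 33 mm across from z 12 to z 31 (flat top); starts standing on its head. Origin at the centre of the head's underside, z along the thread. One of up to five; absent ones read None.
- basket: loose wire basket, 0.24 to 0.38 kg. Origin under its floor's centre, z up. Floor 4 mm thick; inside x -94 to 64, y -56 to 56 mm. Back wall (x -96) and side walls 48 mm high; in front (+x) only a low pour lip, rising from x 64 to z 18 at x 90. Put parts in between grip bar and lip; front down by 60 to 70 degrees it empties.
- grip (a point): centre of the basket's flat black grip bar, fixed to it, at x -60, y 0, z 90 mm of the basket: runs along the basket's y from side wall to side wall, 14 mm thick in x (-67 to -53), 22 mm tall (z 79 to 101), on two posts at y +-58. Lift, press and tip the basket by it.
- drip_tray: fixed dark steel drip tray in which the basket stands at the start, 225 x 150 mm outside (long side along its x), rim 10 mm high, wall and floor 3 mm thick. Origin at the centre of its underside. The basket's x lies along the tray's x.
- hopper: fixed aluminium feed hopper on legs. Origin on the table under its centre, z up. Mouth x +-86, y +-108 mm at the rim, z 125; flared walls go down to a trough x +-55, y +-66 mm with its floor at z 30. The discharge shutter in front is closed and stays so.
- blow_off: fixed blow-off station: base plate x +-55, y -56 to +160 mm, 8 mm thick; origin under the centre of the round air head (76 mm across, 76 mm high) that carries the sprung pad; the air valve lies beside it towards +y, with a grey supply block 30 mm deep and 58 mm high at y 150.
- pad_top (a point): centre of the top of the sprung round pad, 72 mm across, 105 mm above the table when free.
- pad (a joint): travel of the sprung pad, 0 up to 0.014 m fully down; needs about 5 N to start and 15 N to reach the bottom, springs back by itself. A loaded basket alone does not push it home.
- air_valve_lever (a joint): air valve lever with blue grip, a light quarter-turn that stays where left: 0 = open, in line with the pipe, pointing to the station's +y; 1.53 = shut, pointing to the station's -x; starts shut. Vertical pivot at x 0, y 87 mm of blow_off.
- lever_tip (a point): point in the lever's grip, 95 mm from the pivot, 81 mm above the table. The grip runs 46 to 103 mm from the pivot, 18 mm wide, 76 to 85 mm above the table.
- cap: loose brass hex cap, domed, 41 x 47 x 25 mm, lies among the plugs; leave it. Origin under its centre.
- nipple: loose brass nipple with thread at both ends, 35 x 31 x 40 mm, upright; leave it. Origin under its centre.

How it is judged:
By the outcome, as a careful person would: the job done as asked, in the order asked, and still so for the second after the job is handed in, with the robot touching nothing.
Of plug_0, plug_1, plug_2, plug_3, plug_4 only 3 to 5 are there at a start; the rules pass over those that are not, and their reading is None.
At some moment in a run one of plug_0, plug_1, plug_2, plug_3, plug_4 may be knocked a few centimetres aside while the robot is not near it.
It also fails if it takes over 210 s, if anything falls off the work surface, if the arm or the gripper's body presses on something with over 40 N, if the wrist force passes 120 N, or if a joint passes its speed limit or range.

### The arm

A 6-joint arm with a two-finger parallel gripper is mounted at the origin on a cart in front of the work surface, level with it; the furniture and walls round the work are solid. World frame = base frame: x ahead of the robot, y to its left, z up, the work surface at z = 0. Lengths are in m, angles in rad, forces in N, time in s.
With the tool pointing down it reaches from about 0.325 to 0.9 m from the base axis. Payload 6.1 kg.
Tool frame: the origin (TCP) lies on the centre line of the jaws, within the pads' length; the fingertips stand 22 mm ahead of it and the grasp point (between the pads) lies 3 mm ahead of it (robot.finger_overhang is the distance from the TCP to the fingertips, in m); z points along the fingers, y is the direction in which the jaws open and shut (so a half turn about z gives the same grasp; the last joint's range is limited). The gripper opens to 85 mm and grips with 20 to 120 N. Pads are 22 mm wide; open, the fingers measure 114 mm over their backs; the gripper's body (76 mm by 85 mm) begins 54 mm behind the grasp point. The pads swing forward as they close: fully open they stand 13 mm farther back than shut.
Start: joints at [-1.344, 0.22, 1.526, -0, 1.395, -0.126], TCP at [0.216, -0.587, 0.253] pointing down, gripper open.
Joint ranges: [-2.98, 2.98], [-0.91, 2.08], [0.09, 2.57], [-1.24, 4.39], [0.2, 2.65], [-2.68, 2.68]. Speed limits (rad/s): [2.57, 2.57, 3.01, 3.14, 3.14, 3.14].

### API

Orientations are given as a unit quaternion [x, y, z, w].
In Python, from bench import observe, capture, robot gives the robot as it stands. The module is installed in compiled form; this text tells all that it offers.
- The arm moves only by the shell command python3 -m inch 'ROWS'. ROWS is JSON, a list of rows, each an object of numbers: "hand": the finger opening in mm, from 0 to 85.4; "dx", "dy", "dz": the shift along the tool's x, y, z in mm; "wx", "wy", "wz": the turn, a rotation vector about the tool's x, y, z in rad. A call has 1 to 12 rows; each row shifts and turns the pose as measured when the row begins, along the tool's axes as they then stand; what a row does not reach is not made up. A row lasts 1/10 s, in which the tool goes at most 50 mm and 8.59 degrees, less where a joint would pass 70% of its speed; a pose out of reach is approached as far as the arm can. A call with a gripper value outside its range is refused whole. The fingers move at their own pace and stop on an object; the grip force is fixed at half the most. Time passes only in rows, so rows that do not move let the fingers close. It gives the time, the measured TCP pose, the force and the opening at its end, in the units of the state.
- observe(): the state, without advancing time (a new reading comes with each control period).
- capture(name): name is "side" or "top" or "wrist"; returns a dict with "image" (480x640x3 uint8, blue, green, red), "vertical_fov" (degrees; the focal length in pixels is half the picture's height over the tangent of half this angle, whatever the lens; pixels are square), "cx", "cy" (the principal point, pixels), "cam_to_world" (4x4, takes a point from camera to world coordinates). Camera axes: x right, y down, z forward; pixel columns grow to the right and rows downward; lengths in m; the calibration is good to about 2 mm. The wrist camera is an equidistant fisheye: a pixel r from the principal point sees the ray r / f radians off the axis. A picture is of the moment at which its call begins. There is no depth.
- robot.job_done(): hands the job in, once; it reports no verdict.
The state is a dict: "clock": time; "qpos": joint angles; "joint_velocities": joint speeds; "tau": joint torques, N m; "tool_pos": TCP position; "eef_rot": TCP orientation; "force": force on the tool from outside, world axes, zero at the start; "moment": the same for the moment, N m; "gripper_width": finger opening in m.
Only numpy, scipy, OpenCV 4.12 (cv2) and the standard library are available. Lean on these libraries where they do the work, as an engineer would, in place of code of your own. Each camera call takes 0.05 s, during which the arm holds its last target. There are 200 camera calls.

## Working session

There is one attempt and no reset: what is moved stays moved. The work goes in short steps, Python scripts to look and compute and a shell command to move; the robot and the scene stay as the last step left them, time stands still between calls to the robot, and variables do not carry over. Pictures are saved under pics/ and viewed, on a budget of 14 in all, crops included, one or two more only if the job needs it, and the job is handed in when it is done.

```bash
mkdir -p pics
cat > h.py <<'E'
import numpy as np, cv2
from bench import observe, capture, robot
from scipy.spatial.transform import Rotation as R
def snap(name,fn):
    c=capture(name); cv2.imwrite('pics/'+fn,c['image'])
    np.savez('pics/'+fn[:-4]+'.npz',**{k:np.array(v) for k,v in c.items()}); return c
def load(fn): 
    d=np.load('pics/'+fn+'.npz'); return {k:d[k] for k in d.files}
def ray(c,u,v,fish=False):
    f=240/np.tan(np.radians(float(c['vertical_fov']))/2); a=(u-c['cx'])/f; b=(v-c['cy'])/f
    if fish:
        r=np.hypot(a,b); s=np.sin(r)/max(r,1e-9); d=np.array([a*s,b*s,np.cos(r)])
    else: d=np.array([a,b,1.])
    T=np.array(c['cam_to_world']); return T[:3,3],T[:3,:3]@d
def plane(c,u,v,z,fish=False):
    o,d=ray(c,u,v,fish); return o+d*(z-o[2])/d[2]
def proj(c,p):
    T=np.array(c['cam_to_world']); q=T[:3,:3].T@(np.array(p)-T[:3,3]); f=240/np.tan(np.radians(float(c['vertical_fov']))/2)
    return float(c['cx'])+f*q[0]/q[2], float(c['cy'])+f*q[1]/q[2]
def pose():
    s=observe(); return np.array(s['tool_pos']),R.from_quat(s['eef_rot']),s
E
python3 - <<'E'
from h import *
for n in('top','side'):
    c=snap(n,n+'0.png'); print(n,c['vertical_fov'],c['cx'],c['cy'],np.round(c['cam_to_world'],3).tolist())
s=observe();print({k:np.round(v,3) for k,v in s.items()})
E
```

```text
top 57.334438690440585 317.448557727872 247.56946701172424 [[0.004, -0.998, 0.059, 0.451], [-1.0, -0.004, -0.005, -0.008], [0.005, -0.059, -0.998, 1.147], [0.0, 0.0, 0.0, 1.0]]
side 56.54331322921905 315.3779101978783 240.71700561156158 [[-0.994, -0.044, 0.097, 0.44], [-0.106, 0.395, -0.913, 0.781], [0.002, -0.918, -0.397, 0.419], [0.0, 0.0, 0.0, 1.0]]
{'clock': np.float64(0.1), 'qpos': array([-1.344,  0.221,  1.528, -0.   ,  1.395, -0.126]), 'joint_velocities': array([ 0.001, -0.002, -0.001,  0.001, -0.   ,  0.001]), 'tau': array([-0.0000e+00, -4.9825e+01, -3.9055e+01, -0.0000e+00,  6.0000e-03,
       -0.0000e+00]), 'tool_pos': array([ 0.216, -0.586,  0.252]), 'eef_rot': array([ 0.984,  0.175, -0.   , -0.001]), 'force': array([-0.192, -0.306,  0.14 ]), 'moment': array([-0.002, -0.011, -0.003]), 'gripper_width': np.float64(0.085)}
```

View pics/top0.png

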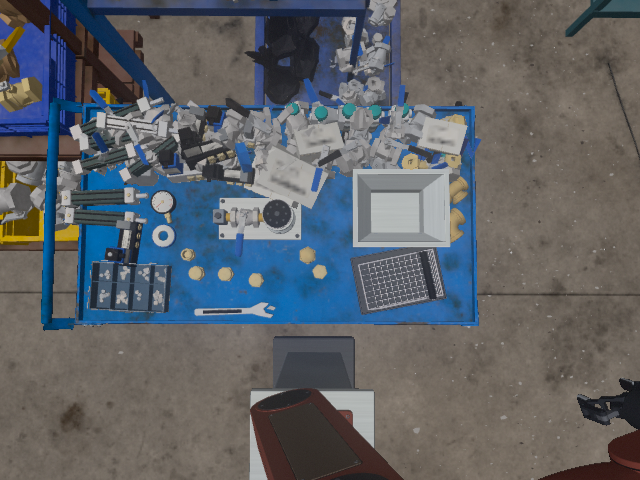

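View pics/side0.png

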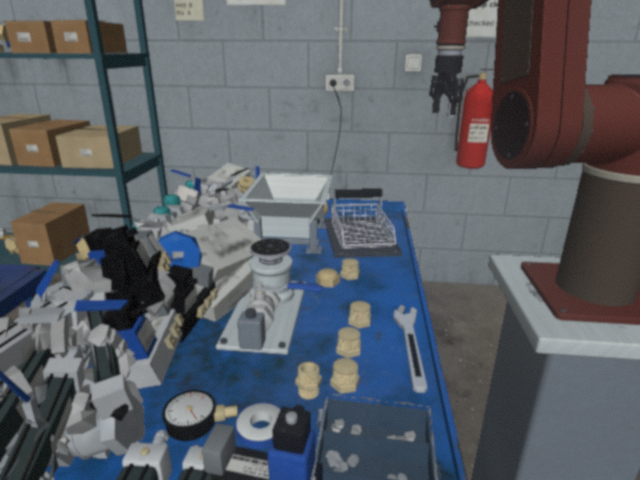

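Run:
```python
from h import *
c=load('top0'); im=c['image']
h=cv2.cvtColor(im,cv2.COLOR_BGR2HSV)
m=cv2.inRange(h,(12,60,110),(32,255,255)); m[:240]=0
m[:,:170]=0;m[:,340:]=0;m[300:]=0
n,l,st,ce=cv2.connectedComponentsWithStats(m)
for i in range(1,n):
    if st[i,4]>30: print(ce[i].round(1),st[i],plane(c,*ce[i],.02).round(4))
for nm,px,z in [('pad',(279,214),.105),('hopR',[(353,170),(449,169),(449,246),(354,247)],.125),('tray',[(352,259),(434,248),(445,298),(362,313)],.01)]:
    for p in (px if isinstance(px,list) else [px]): print(nm,plane(c,*p,z).round(3))
cr=im[165:318,170:460]; cv2.imwrite('pics/crop1.png',cv2.resize(cr,None,fx=2.7,fy=2.7,interpolation=cv2.INTER_CUBIC))
```

```text
[306.9 254.9] [300 247  15  17 191] [0.4984 0.0134 0.02  ]
[187.1 254.2] [181 249  13  12  98] [0.499  0.3204 0.02  ]
[319.1 271.4] [313 265  14  14 133] [ 0.4562 -0.0182  0.02  ]
[195.6 272.7] [189 266  15  14 144] [0.4518 0.2979 0.02  ]
[224.4 273.8] [218 268  13  13 133] [0.4493 0.2242 0.02  ]
[255.2 279.8] [249 274  14  13 135] [0.4342 0.1452 0.02  ]
pad [0.592 0.079 0.105]
hopR [ 0.695 -0.096  0.125]
hopR [ 0.698 -0.323  0.125]
hopR [ 0.516 -0.32   0.125]
hopR [ 0.513 -0.099  0.125]
tray [ 0.489 -0.103  0.01 ]
tray [ 0.518 -0.317  0.01 ]
tray [ 0.389 -0.343  0.01 ]
tray [ 0.35  -0.129  0.01 ]
```

View pics/crop1.png

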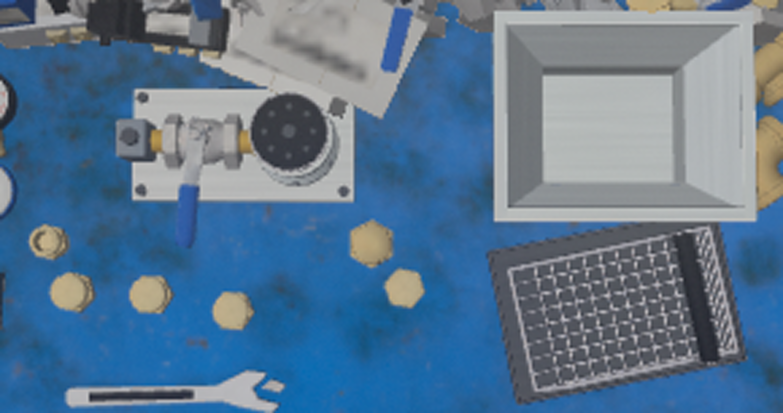

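```bash
cat > d.py <<'E'
import sys
from h import *
# usage: d.py x y z [yaw_deg of tool x, default 0] -> shift in tool axes (mm) and turn (tool down)
a=[float(v) for v in sys.argv[1:]]
p,r,s=pose(); yaw=np.radians(a[3]) if len(a)>3 else 0
Rt=R.from_matrix(np.array([[np.cos(yaw),np.sin(yaw),0],[np.sin(yaw),-np.cos(yaw),0],[0,0,-1]]))
print('t',round(s['clock'],1),'tcp',p.round(4),'shift',(r.inv().apply(np.array(a[:3])-p)*1e3).round(1),'turn',(r.inv()*Rt).as_rotvec().round(3),'w',round(s['gripper_width'],4),'F',np.round(s['force'],1))
E
python3 -m inch '[{"wz":0.117,"hand":60},{"wz":0.117},{"wz":0.117},{"dx":20,"dy":-45},{"dx":20,"dy":-45},{"dx":20,"dy":-45},{"dx":20,"dy":-45},{"dx":20,"dy":-45},{"dx":20,"dy":-45},{"dx":20,"dy":-45},{"dx":20,"dy":-45},{"dx":20,"dy":-45}]'
python3 d.py 0.456 -0.018 0.12; python3 -c "
from bench import robot;print(robot.finger_overhang)"
```

```text
t 0.1 tcp [ 0.2158 -0.586   0.2523] shift [ 421.6 -449.8  133.2] turn [-0.002  0.     0.353] w 0.0854 F [-0.2 -0.3  0.1]
0.022schema error: expected keys hand, dx, dy, dz, wx, wy, wz
```

```bash
python3 -m inch '[{"hand":60,"dx":0,"dy":0,"dz":0,"wx":0,"wy":0,"wz":0.117},{"hand":60,"dx":0,"dy":0,"dz":0,"wx":0,"wy":0,"wz":0.117},{"hand":60,"dx":0,"dy":0,"dz":0,"wx":0,"wy":0,"wz":0.117}]'
python3 -m inch '[{"hand":60,"dx":20,"dy":-45,"dz":0,"wx":0,"wy":0,"wz":0},{"hand":60,"dx":20,"dy":-45,"dz":0,"wx":0,"wy":0,"wz":0},{"hand":60,"dx":20,"dy":-45,"dz":0,"wx":0,"wy":0,"wz":0},{"hand":60,"dx":20,"dy":-45,"dz":0,"wx":0,"wy":0,"wz":0},{"hand":60,"dx":20,"dy":-45,"dz":0,"wx":0,"wy":0,"wz":0},{"hand":60,"dx":20,"dy":-45,"dz":0,"wx":0,"wy":0,"wz":0},{"hand":60,"dx":20,"dy":-45,"dz":0,"wx":0,"wy":0,"wz":0},{"hand":60,"dx":20,"dy":-45,"dz":0,"wx":0,"wy":0,"wz":0},{"hand":60,"dx":20,"dy":-45,"dz":0,"wx":0,"wy":0,"wz":0},{"hand":60,"dx":20,"dy":-45,"dz":0,"wx":0,"wy":0,"wz":0}]'
python3 d.py 0.456 -0.018 0.12
```

```text
clock: 0.4
tool_pos: [0.2156, -0.585, 0.2503]
eef_rot: [1.0, -0.005, -0.001, -0.003]
force: [-0.2, -0.3, 0.1]
gripper_width: 0.0601
clock: 1.4
tool_pos: [0.4209, -0.132, 0.2471]
eef_rot: [1.0, -0.013, -0.002, -0.006]
force: [0.6, -0.9, -0.5]
gripper_width: 0.0601
t 1.4 tcp [ 0.4209 -0.132   0.2471] shift [  32.8 -113.3  128.3] turn [-0.012  0.004 -0.025] w 0.0601 F [ 0.6 -0.9 -0.5]
```

```bash
python3 -m inch '[{"hand":60,"dx":11,"dy":-38,"dz":40,"wx":-0.004,"wy":0,"wz":-0.008},{"hand":60,"dx":11,"dy":-38,"dz":40,"wx":-0.004,"wy":0,"wz":-0.008},{"hand":60,"dx":11,"dy":-38,"dz":20,"wx":-0.004,"wy":0,"wz":-0.008},{"hand":60,"dx":0,"dy":0,"dz":0,"wx":0,"wy":0,"wz":0}]'
python3 d.py 0.456 -0.018 0.036
python3 - <<'E'
from h import *
c=snap('wrist','w1.png'); print(c['vertical_fov'],c['cx'],c['cy'],np.round(c['cam_to_world'],3).tolist())
E
```

```text
clock: 1.8
tool_pos: [0.4547, -0.0178, 0.1547]
eef_rot: [1.0, 0.003, 0.0, 0.001]
force: [-0.8, -0.3, -0.8]
gripper_width: 0.0598
t 1.8 tcp [ 0.4547 -0.0178  0.1547] shift [  1.2   0.  118.7] turn [ 0.002 -0.     0.007] w 0.0598 F [-0.8 -0.3 -0.8]
65.70646984690485 324.85955677251434 239.26510403249816 [[0.008, -0.957, -0.291, 0.529], [-1.0, -0.007, -0.004, -0.015], [0.001, 0.291, -0.957, 0.275], [0.0, 0.0, 0.0, 1.0]]
```

View pics/w1.png

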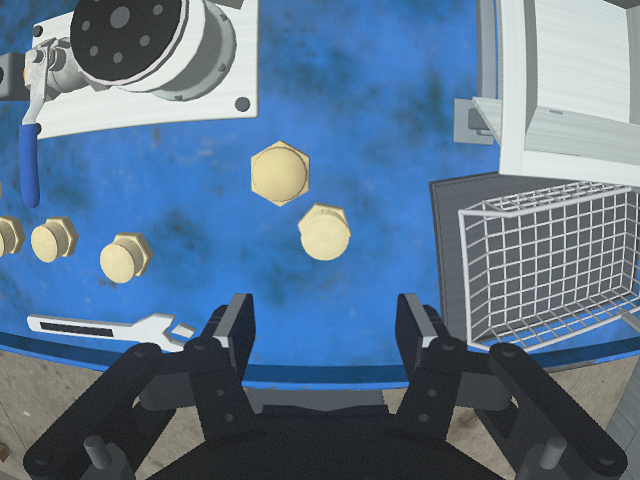

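Run:
```python
from h import *
c=load('w1')
for n,u,v,z in [('p',326,237,.031),('p2',122,259,.031),('p3',49,242,.031),('cap',280,170,.02),('pad',120,20,.105),('lever',29,200,.085),('traycorner',430,183,.01),('basket frontL',458,212,.025),('basketfr2',472,345,.025)]:
    print(n,plane(c,u,v,z,True).round(4))
```

```text
p [ 0.4569 -0.017   0.031 ]
p2 [0.438  0.1413 0.031 ]
p3 [0.451  0.2179 0.031 ]
cap [0.5016 0.015  0.02  ]
pad [0.5919 0.0877 0.105 ]
lever [0.4973 0.1796 0.085 ]
traycorner [ 0.4928 -0.0935  0.01  ]
basket frontL [ 0.4747 -0.1119  0.025 ]
basketfr2 [ 0.3612 -0.1412  0.025 ]
```

```bash
python3 -m inch '[{"hand":60,"dx":2,"dy":0,"dz":40,"wx":0,"wy":0,"wz":0},{"hand":60,"dx":0,"dy":0,"dz":40,"wx":0,"wy":0,"wz":0},{"hand":60,"dx":0,"dy":0,"dz":25,"wx":0,"wy":0,"wz":0},{"hand":60,"dx":0,"dy":0,"dz":0,"wx":0,"wy":0,"wz":0}]'
python3 d.py 0.457 -0.0175 0.036
```

```text
clock: 2.25
tool_pos: [0.4606, -0.0235, 0.0517]
eef_rot: [1.0, 0.003, 0.004, 0.003]
force: [-0.3, -0.1, 0.3]
gripper_width: 0.0597
t 2.2 tcp [ 0.4606 -0.0235  0.0517] shift [-3.7 -6.1 15.7] turn [ 0.007 -0.009  0.006] w 0.0597 F [-0.3 -0.1  0.3]
```

```bash
python3 -m inch '[{"hand":60,"dx":-4,"dy":-6,"dz":0,"wx":0.007,"wy":-0.009,"wz":0.006},{"hand":60,"dx":0,"dy":0,"dz":15,"wx":0,"wy":0,"wz":0},{"hand":60,"dx":0,"dy":0,"dz":0,"wx":0,"wy":0,"wz":0}]'
python3 d.py 0.457 -0.0175 0.036
```

```text
clock: 2.55
tool_pos: [0.4587, -0.0195, 0.0408]
eef_rot: [1.0, -0.002, 0.002, -0.0]
force: [-0.9, 0.2, 0.6]
gripper_width: 0.0602
t 2.5 tcp [ 0.4587 -0.0195  0.0408] shift [-1.8 -2.   4.8] turn [-0.    -0.003 -0.004] w 0.0602 F [-0.9  0.2  0.6]
```

```bash
python3 -m inch '[{"hand":60,"dx":-2,"dy":-2,"dz":6,"wx":0,"wy":0,"wz":0},{"hand":0,"dx":0,"dy":0,"dz":0,"wx":0,"wy":0,"wz":0},{"hand":0,"dx":0,"dy":0,"dz":0,"wx":0,"wy":0,"wz":0},{"hand":0,"dx":0,"dy":0,"dz":0,"wx":0,"wy":0,"wz":0},{"hand":0,"dx":0,"dy":0,"dz":0,"wx":0,"wy":0,"wz":0},{"hand":0,"dx":0,"dy":0,"dz":0,"wx":0,"wy":0,"wz":0}]'
python3 d.py 0.457 -0.0175 0.13
```

```text
clock: 3.15
tool_pos: [0.4606, -0.0184, 0.0404]
eef_rot: [1.0, -0.003, 0.006, 0.001]
force: [0.2, 0.3, -0.9]
gripper_width: 0.0308
t 3.1 tcp [ 0.4606 -0.0184  0.0404] shift [ -2.5  -0.7 -89.7] turn [ 0.002 -0.012 -0.005] w 0.0308 F [ 0.2  0.3 -0.9]
```

```bash
python3 -m inch '[{"hand":0,"dx":0,"dy":0,"dz":-45,"wx":0,"wy":0,"wz":0},{"hand":0,"dx":0,"dy":0,"dz":-45,"wx":0,"wy":0,"wz":0},{"hand":0,"dx":-3,"dy":45,"dz":0,"wx":0,"wy":0,"wz":0},{"hand":0,"dx":-3,"dy":45,"dz":0,"wx":0,"wy":0,"wz":0},{"hand":0,"dx":-3,"dy":45,"dz":0,"wx":0,"wy":0,"wz":0},{"hand":0,"dx":-3,"dy":45,"dz":0,"wx":0,"wy":0,"wz":0},{"hand":0,"dx":0,"dy":15,"dz":0,"wx":0,"wy":0,"wz":0},{"hand":0,"dx":0,"dy":0,"dz":0,"wx":0,"wy":0,"wz":0}]'
python3 d.py 0.447 -0.220 0.07
python3 - <<'E'
from h import *
c=snap('top','top1.png');w=snap('wrist','w2.png')
cv2.imwrite('pics/j1.png',np.hstack([cv2.resize(c['image'][160:320,170:460],None,fx=1.38,fy=1.38),cv2.resize(w['image'],(398,299))[:221]]))
E
```

```text
clock: 3.95
tool_pos: [0.4454, -0.2182, 0.1326]
eef_rot: [1.0, 0.001, 0.004, 0.001]
force: [0.0, 1.0, -0.5]
gripper_width: 0.0307
t 4.0 tcp [ 0.4454 -0.2182  0.1326] shift [ 1.   1.7 62.7] turn [ 0.002 -0.009  0.001] w 0.0307 F [ 0.   1.  -0.5]
```

View pics/j1.png

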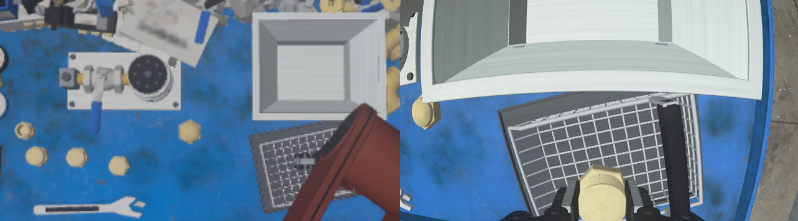

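```bash
python3 -m inch '[{"hand":0,"dx":0,"dy":0,"dz":40,"wx":0,"wy":0,"wz":0},{"hand":0,"dx":0,"dy":0,"dz":22,"wx":0,"wy":0,"wz":0},{"hand":0,"dx":0,"dy":0,"dz":0,"wx":0,"wy":0,"wz":0},{"hand":52,"dx":0,"dy":0,"dz":0,"wx":0,"wy":0,"wz":0},{"hand":52,"dx":0,"dy":0,"dz":0,"wx":0,"wy":0,"wz":0},{"hand":52,"dx":0,"dy":0,"dz":0,"wx":0,"wy":0,"wz":0},{"hand":52,"dx":0,"dy":0,"dz":-40,"wx":0,"wy":0,"wz":0},{"hand":60,"dx":0,"dy":0,"dz":-30,"wx":0,"wy":0,"wz":0}]'
python3 -m inch '[{"hand":60,"dx":0,"dy":-45,"dz":0,"wx":0,"wy":0,"wz":0},{"hand":60,"dx":0,"dy":-45,"dz":0,"wx":0,"wy":0,"wz":0},{"hand":60,"dx":0,"dy":-45,"dz":0,"wx":0,"wy":0,"wz":0},{"hand":60,"dx":0,"dy":-45,"dz":0,"wx":0,"wy":0,"wz":0},{"hand":60,"dx":0,"dy":-45,"dz":0,"wx":0,"wy":0,"wz":0},{"hand":60,"dx":0,"dy":-45,"dz":0,"wx":0,"wy":0,"wz":0},{"hand":60,"dx":0,"dy":-45,"dz":0,"wx":0,"wy":0,"wz":0},{"hand":60,"dx":-5,"dy":-40,"dz":0,"wx":0,"wy":0,"wz":0},{"hand":60,"dx":0,"dy":0,"dz":0,"wx":0,"wy":0,"wz":0}]'
cat > plugs.py <<'E'
from h import *
# brass blobs near the cart front in the top view, at mid height
import sys
c=snap('top',sys.argv[1]+'.png'); h=cv2.cvtColor(c['image'],cv2.COLOR_BGR2HSV)
m=cv2.inRange(h,(12,60,110),(32,255,255)); m[:235]=0; m[:,:170]=0;m[:,445:]=0;m[312:]=0
n,l,st,ce=cv2.connectedComponentsWithStats(m)
for i in range(1,n):
    if st[i,4]>15: print(ce[i].round(0),st[i,4],plane(c,*ce[i],.02).round(4))
E
python3 plugs.py top2
python3 d.py 0.437 0.143 0.036
```

```text
clock: 4.85
tool_pos: [0.4457, -0.207, 0.1405]
eef_rot: [1.0, 0.006, 0.002, -0.002]
force: [0.8, 0.2, 0.5]
gripper_width: 0.0597
clock: 5.75
tool_pos: [0.4484, 0.1568, 0.16]
eef_rot: [1.0, 0.003, 0.022, 0.003]
force: [-0.5, 0.0, -1.2]
gripper_width: 0.0602
[307. 255.] 191 [0.4984 0.0133 0.02  ]
[187. 254.] 102 [0.5001 0.3197 0.02  ]
[394. 276.] 162 [ 0.4446 -0.2114  0.02  ]
[257. 284.] 37 [0.4244 0.1408 0.02  ]
t 5.8 tcp [0.449  0.155  0.1601] shift [-17.5  11.2 123.5] turn [ 0.006 -0.044  0.006] w 0.06 F [-0.  -0.5  1. ]
```

```bash
python3 -m inch '[{"hand":60,"dx":-12,"dy":11,"dz":35,"wx":0.006,"wy":-0.044,"wz":0.006},{"hand":60,"dx":0,"dy":0,"dz":20,"wx":0,"wy":0,"wz":0},{"hand":60,"dx":0,"dy":0,"dz":0,"wx":0,"wy":0,"wz":0}]'
cat > wr.py <<'E'
from h import *
import sys
# thread tops seen by the wrist camera: brightest brass blobs, at z 0.031
c=snap('wrist',sys.argv[1]+'.png'); h=cv2.cvtColor(c['image'],cv2.COLOR_BGR2HSV)
m=cv2.inRange(h,(15,40,195),(30,140,255)); m=cv2.morphologyEx(m,cv2.MORPH_OPEN,np.ones((5,5)))
n,l,st,ce=cv2.connectedComponentsWithStats(m)
for i in range(1,n):
    if st[i,4]>300: print(ce[i].round(0),st[i],plane(c,*ce[i],.031,True).round(4))
E
python3 wr.py w3
python3 d.py 0.437 0.143 0.036
```

```text
clock: 6.1
tool_pos: [0.4416, 0.1422, 0.1074]
eef_rot: [1.0, 0.0, 0.004, 0.0]
force: [-0.5, -0.1, 0.3]
gripper_width: 0.06
[527. 169.] [ 505  142   44   57 2000] [0.5003 0.0254 0.031 ]
[ 51. 178.] [ 39 159  20  42 365] [0.4981 0.3222 0.031 ]
[186. 248.] [ 161  216   50   61 2219] [0.4513 0.2253 0.031 ]
[ 85. 247.] [  67  223   37   47 1361] [0.4517 0.2997 0.031 ]
[316. 272.] [ 288  238   58   65 2769] [0.4378 0.1491 0.031 ]
t 6.2 tcp [0.4421 0.1422 0.1084] shift [-5.8 -0.8 72.4] turn [ 0.    -0.009  0.001] w 0.0601 F [-0.4  0.6 -0.3]
```

```bash
python3 -m inch '[{"hand":60,"dx":-5,"dy":-5,"dz":35,"wx":0,"wy":-0.009,"wz":0},{"hand":60,"dx":0,"dy":0,"dz":25,"wx":0,"wy":0,"wz":0},{"hand":60,"dx":0,"dy":0,"dz":0,"wx":0,"wy":0,"wz":0}]'
python3 d.py 0.436 0.1475 0.037
```

```text
clock: 6.45
tool_pos: [0.4428, 0.1455, 0.0527]
eef_rot: [1.0, -0.001, 0.005, -0.0]
force: [-0.8, -0.4, 0.0]
gripper_width: 0.06
t 6.5 tcp [0.4428 0.1455 0.0527] shift [-6.9 -2.  15.6] turn [-0.001 -0.009 -0.003] w 0.06 F [-0.8 -0.4  0. ]
```

```bash
python3 -m inch '[{"hand":60,"dx":-8,"dy":-2,"dz":8,"wx":0,"wy":-0.009,"wz":0},{"hand":60,"dx":-2,"dy":0,"dz":8,"wx":0,"wy":0,"wz":0},{"hand":60,"dx":0,"dy":0,"dz":2,"wx":0,"wy":0,"wz":0},{"hand":0,"dx":0,"dy":0,"dz":0,"wx":0,"wy":0,"wz":0},{"hand":0,"dx":0,"dy":0,"dz":0,"wx":0,"wy":0,"wz":0},{"hand":0,"dx":0,"dy":0,"dz":0,"wx":0,"wy":0,"wz":0},{"hand":0,"dx":0,"dy":0,"dz":0,"wx":0,"wy":0,"wz":0},{"hand":0,"dx":0,"dy":0,"dz":0,"wx":0,"wy":0,"wz":0}]'
python3 d.py 0.436 0.1475 0.037
```

```text
clock: 7.25
tool_pos: [0.4373, 0.1475, 0.0402]
eef_rot: [1.0, -0.002, 0.005, -0.001]
force: [0.3, 0.5, -0.7]
gripper_width: 0.0305
t 7.2 tcp [0.4373 0.1475 0.0402] shift [-1.4 -0.   3.2] turn [-0.002 -0.01  -0.004] w 0.0305 F [ 0.3  0.5 -0.7]
```

Gripped. Carry it to the second slot (0.438, -0.178).

```bash
python3 -m inch '[{"hand":0,"dx":0,"dy":0,"dz":-50,"wx":0,"wy":0,"wz":0},{"hand":0,"dx":0,"dy":0,"dz":-50,"wx":0,"wy":0,"wz":0},{"hand":0,"dx":0,"dy":47,"dz":0,"wx":0,"wy":0,"wz":0},{"hand":0,"dx":0,"dy":47,"dz":0,"wx":0,"wy":0,"wz":0},{"hand":0,"dx":0,"dy":47,"dz":0,"wx":0,"wy":0,"wz":0},{"hand":0,"dx":0,"dy":47,"dz":0,"wx":0,"wy":0,"wz":0},{"hand":0,"dx":0,"dy":47,"dz":0,"wx":0,"wy":0,"wz":0},{"hand":0,"dx":0,"dy":47,"dz":0,"wx":0,"wy":0,"wz":0},{"hand":0,"dx":0,"dy":40,"dz":0,"wx":0,"wy":0,"wz":0},{"hand":0,"dx":0,"dy":0,"dz":0,"wx":0,"wy":0,"wz":0}]'
python3 d.py 0.436 -0.173 0.072
```

```text
clock: 8.25
tool_pos: [0.4359, -0.1858, 0.1438]
eef_rot: [1.0, 0.002, 0.005, 0.002]
force: [-0.3, 0.7, -0.6]
gripper_width: 0.0303
t 8.2 tcp [ 0.4359 -0.1858  0.1438] shift [ -0.6 -13.   71.8] turn [ 0.003 -0.011  0.005] w 0.0303 F [-0.3  0.7 -0.6]
```

```bash
python3 -m inch '[{"hand":0,"dx":-31,"dy":0,"dz":0,"wx":0,"wy":-0.011,"wz":0},{"hand":0,"dx":0,"dy":0,"dz":35,"wx":0,"wy":0,"wz":0},{"hand":0,"dx":0,"dy":0,"dz":35,"wx":0,"wy":0,"wz":0},{"hand":0,"dx":0,"dy":0,"dz":0,"wx":0,"wy":0,"wz":0},{"hand":52,"dx":0,"dy":0,"dz":0,"wx":0,"wy":0,"wz":0},{"hand":52,"dx":0,"dy":0,"dz":0,"wx":0,"wy":0,"wz":0},{"hand":52,"dx":0,"dy":0,"dz":0,"wx":0,"wy":0,"wz":0},{"hand":52,"dx":0,"dy":0,"dz":-40,"wx":0,"wy":0,"wz":0},{"hand":60,"dx":0,"dy":0,"dz":-35,"wx":0,"wy":0,"wz":0}]'
python3 -m inch '[{"hand":60,"dx":5,"dy":-48,"dz":0,"wx":0,"wy":0,"wz":0},{"hand":60,"dx":5,"dy":-48,"dz":0,"wx":0,"wy":0,"wz":0},{"hand":60,"dx":5,"dy":-48,"dz":0,"wx":0,"wy":0,"wz":0},{"hand":60,"dx":5,"dy":-48,"dz":0,"wx":0,"wy":0,"wz":0},{"hand":60,"dx":5,"dy":-48,"dz":0,"wx":0,"wy":0,"wz":0},{"hand":60,"dx":5,"dy":-48,"dz":0,"wx":0,"wy":0,"wz":0},{"hand":60,"dx":5,"dy":-48,"dz":0,"wx":0,"wy":0,"wz":0},{"hand":60,"dx":5,"dy":-45,"dz":0,"wx":0,"wy":0,"wz":0},{"hand":60,"dx":0,"dy":0,"dz":0,"wx":0,"wy":0,"wz":0}]'
python3 plugs.py top3; python3 wr.py w4
python3 d.py 0.449 0.224 0.1
```

```text
clock: 9.15
tool_pos: [0.4041, -0.185, 0.1511]
eef_rot: [1.0, 0.001, -0.001, 0.001]
force: [0.4, -0.4, 0.2]
gripper_width: 0.0602
clock: 10.05
tool_pos: [0.4583, 0.2067, 0.1725]
eef_rot: [1.0, -0.001, 0.021, 0.004]
force: [-0.3, -0.6, -1.3]
gripper_width: 0.0601
[307. 255.] 190 [0.4983 0.0134 0.02  ]
[394. 276.] 162 [ 0.4446 -0.2114  0.02  ]
[386. 292.] 158 [ 0.4041 -0.1903  0.02  ]
[172. 188.] [163 169  20  39 506] [0.4995 0.3197 0.031 ]
[544. 189.] [ 529  170   31   41 1006] [0.5007 0.0263 0.031 ]
[201. 248.] [ 182  222   39   48 1302] [0.4525 0.3002 0.031 ]
[296. 249.] [ 275  224   43   49 1597] [0.452  0.2268 0.031 ]
t 10.2 tcp [0.4581 0.2029 0.1719] shift [-12.1 -21.8  71.2] turn [ 0.011 -0.041 -0.005] w 0.06 F [ 0.4 -0.8 -0.5]
```

```bash
python3 -m inch '[{"hand":60,"dx":-11,"dy":-24,"dz":30,"wx":0.011,"wy":-0.041,"wz":-0.005},{"hand":60,"dx":0,"dy":0,"dz":45,"wx":0,"wy":0,"wz":0},{"hand":60,"dx":0,"dy":0,"dz":40,"wx":0,"wy":0,"wz":0},{"hand":60,"dx":0,"dy":0,"dz":0,"wx":0,"wy":0,"wz":0}]'
python3 d.py 0.4505 0.226 0.038
```

```text
clock: 10.55
tool_pos: [0.4527, 0.2241, 0.0587]
eef_rot: [1.0, -0.002, 0.004, -0.001]
force: [-1.2, -0.1, 0.3]
gripper_width: 0.06
t 10.6 tcp [0.4527 0.2241 0.0587] shift [-2.4 -1.8 20.6] turn [-0.001 -0.008 -0.004] w 0.06 F [-1.2 -0.1  0.3]
```

```bash
python3 -m inch '[{"hand":60,"dx":-3,"dy":-2,"dz":10,"wx":0,"wy":-0.009,"wz":0},{"hand":60,"dx":-1,"dy":0,"dz":10,"wx":0,"wy":0,"wz":0},{"hand":60,"dx":0,"dy":0,"dz":3,"wx":0,"wy":0,"wz":0},{"hand":0,"dx":0,"dy":0,"dz":0,"wx":0,"wy":0,"wz":0},{"hand":0,"dx":0,"dy":0,"dz":0,"wx":0,"wy":0,"wz":0},{"hand":0,"dx":0,"dy":0,"dz":0,"wx":0,"wy":0,"wz":0},{"hand":0,"dx":0,"dy":0,"dz":0,"wx":0,"wy":0,"wz":0},{"hand":0,"dx":0,"dy":0,"dz":0,"wx":0,"wy":0,"wz":0}]'
python3 d.py 0.436 0.1475 0.037
python3 -m inch '[{"hand":0,"dx":0,"dy":0,"dz":-50,"wx":0,"wy":0,"wz":0},{"hand":0,"dx":0,"dy":0,"dz":-50,"wx":0,"wy":0,"wz":0},{"hand":0,"dx":0,"dy":48,"dz":0,"wx":0,"wy":0,"wz":0},{"hand":0,"dx":0,"dy":48,"dz":0,"wx":0,"wy":0,"wz":0},{"hand":0,"dx":0,"dy":48,"dz":0,"wx":0,"wy":0,"wz":0},{"hand":0,"dx":0,"dy":48,"dz":0,"wx":0,"wy":0,"wz":0},{"hand":0,"dx":0,"dy":48,"dz":0,"wx":0,"wy":0,"wz":0},{"hand":0,"dx":0,"dy":48,"dz":0,"wx":0,"wy":0,"wz":0},{"hand":0,"dx":0,"dy":48,"dz":0,"wx":0,"wy":0,"wz":0},{"hand":0,"dx":0,"dy":48,"dz":0,"wx":0,"wy":0,"wz":0},{"hand":0,"dx":0,"dy":0,"dz":0,"wx":0,"wy":0,"wz":0}]'
python3 d.py 0.403 -0.233 0.072
```

```text
clock: 11.35
tool_pos: [0.4549, 0.2254, 0.0428]
eef_rot: [1.0, -0.004, 0.005, -0.002]
force: [-0.5, -0.6, -1.1]
gripper_width: 0.0299
t 11.3 tcp [0.4549 0.2254 0.0428] shift [-18.3  78.1   5.2] turn [-0.005 -0.011 -0.008] w 0.0299 F [-0.5 -0.6 -1.1]
clock: 12.45
tool_pos: [0.4525, -0.1721, 0.1466]
eef_rot: [1.0, 0.001, 0.008, 0.0]
force: [-0.1, 0.9, -0.9]
gripper_width: 0.0304
t 12.4 tcp [ 0.4525 -0.1721  0.1466] shift [-50.7  60.7  73.8] turn [ 0.001 -0.016  0.001] w 0.0304 F [-0.1  0.9 -0.9]
```

```bash
python3 -m inch '[{"hand":0,"dx":-6,"dy":-6,"dz":0,"wx":0,"wy":-0.016,"wz":0},{"hand":0,"dx":0,"dy":0,"dz":40,"wx":0,"wy":0,"wz":0},{"hand":0,"dx":0,"dy":0,"dz":33,"wx":0,"wy":0,"wz":0},{"hand":0,"dx":0,"dy":0,"dz":0,"wx":0,"wy":0,"wz":0},{"hand":52,"dx":0,"dy":0,"dz":0,"wx":0,"wy":0,"wz":0},{"hand":52,"dx":0,"dy":0,"dz":0,"wx":0,"wy":0,"wz":0},{"hand":52,"dx":0,"dy":0,"dz":0,"wx":0,"wy":0,"wz":0},{"hand":52,"dx":0,"dy":0,"dz":-40,"wx":0,"wy":0,"wz":0},{"hand":60,"dx":0,"dy":0,"dz":-35,"wx":0,"wy":0,"wz":0}]'
python3 -m inch '[{"hand":60,"dx":1,"dy":-48,"dz":0,"wx":0,"wy":0,"wz":0},{"hand":60,"dx":1,"dy":-48,"dz":0,"wx":0,"wy":0,"wz":0},{"hand":60,"dx":1,"dy":-48,"dz":0,"wx":0,"wy":0,"wz":0},{"hand":60,"dx":1,"dy":-48,"dz":0,"wx":0,"wy":0,"wz":0},{"hand":60,"dx":1,"dy":-48,"dz":0,"wx":0,"wy":0,"wz":0},{"hand":60,"dx":1,"dy":-48,"dz":0,"wx":0,"wy":0,"wz":0},{"hand":60,"dx":1,"dy":-48,"dz":0,"wx":0,"wy":0,"wz":0},{"hand":60,"dx":0,"dy":-48,"dz":0,"wx":0,"wy":0,"wz":0},{"hand":60,"dx":0,"dy":-48,"dz":0,"wx":0,"wy":0,"wz":0},{"hand":60,"dx":0,"dy":0,"dz":0,"wx":0,"wy":0,"wz":0}]'
python3 plugs.py top4; python3 wr.py w5
python3 d.py 0.4505 0.2985 0.1
```

```text
clock: 13.35
tool_pos: [0.445, -0.1597, 0.1503]
eef_rot: [1.0, 0.002, -0.003, -0.001]
force: [0.9, -0.7, -0.3]
gripper_width: 0.0599
clock: 14.35
tool_pos: [0.4643, 0.286, 0.1759]
eef_rot: [1.0, -0.001, 0.021, 0.0]
force: [0.4, -1.7, -0.5]
gripper_width: 0.0599
[307. 255.] 190 [0.4983 0.0134 0.02  ]
[187. 254.] 95 [0.5  0.32 0.02]
[377. 277.] 168 [ 0.4427 -0.1674  0.02  ]
[394. 276.] 162 [ 0.4446 -0.2114  0.02  ]
[196. 276.] 48 [0.4427 0.2977 0.02  ]
[386. 292.] 160 [ 0.4043 -0.1904  0.02  ]
[205.  72.] [196  59  16  31 325] [0.5915 0.3737 0.031 ]
[276. 193.] [255 173  38  42 916] [0.4998 0.3212 0.031 ]
[607. 200.] [596 183  24  36 693] [0.5011 0.0292 0.031 ]
[303. 253.] [ 283  227   44   49 1562] [0.454  0.3016 0.031 ]
t 14.4 tcp [0.4646 0.282  0.1753] shift [-17.2 -16.7  74.6] turn [ 0.004 -0.04  -0.003] w 0.0604 F [ 0.5 -0.5  0. ]
```

```bash
python3 -m inch '[{"hand":60,"dx":-15,"dy":-21,"dz":30,"wx":0.004,"wy":-0.041,"wz":-0.003},{"hand":60,"dx":0,"dy":0,"dz":45,"wx":0,"wy":0,"wz":0},{"hand":60,"dx":0,"dy":0,"dz":38,"wx":0,"wy":0,"wz":0},{"hand":60,"dx":0,"dy":0,"dz":0,"wx":0,"wy":0,"wz":0}]'
python3 d.py 0.4515 0.2995 0.038
```

```text
clock: 14.85
tool_pos: [0.4551, 0.3004, 0.0646]
eef_rot: [1.0, -0.002, 0.004, -0.001]
force: [-0.7, -1.2, -0.5]
gripper_width: 0.06
t 14.8 tcp [0.4551 0.3004 0.0646] shift [-3.8  1.  26.5] turn [-0.003 -0.007 -0.005] w 0.06 F [-0.7 -1.2 -0.5]
```

```bash
python3 -m inch '[{"hand":60,"dx":-5,"dy":1,"dz":12,"wx":0,"wy":-0.009,"wz":0},{"hand":60,"dx":-1,"dy":0,"dz":13,"wx":0,"wy":0,"wz":0},{"hand":60,"dx":0,"dy":0,"dz":3,"wx":0,"wy":0,"wz":0},{"hand":0,"dx":0,"dy":0,"dz":0,"wx":0,"wy":0,"wz":0},{"hand":0,"dx":0,"dy":0,"dz":0,"wx":0,"wy":0,"wz":0},{"hand":0,"dx":0,"dy":0,"dz":0,"wx":0,"wy":0,"wz":0},{"hand":0,"dx":0,"dy":0,"dz":0,"wx":0,"wy":0,"wz":0},{"hand":0,"dx":0,"dy":0,"dz":0,"wx":0,"wy":0,"wz":0}]'
python3 -m inch '[{"hand":0,"dx":0,"dy":0,"dz":-50,"wx":0,"wy":0,"wz":0},{"hand":0,"dx":0,"dy":0,"dz":-50,"wx":0,"wy":0,"wz":0},{"hand":0,"dx":-4,"dy":48,"dz":0,"wx":0,"wy":0,"wz":0},{"hand":0,"dx":-4,"dy":48,"dz":0,"wx":0,"wy":0,"wz":0},{"hand":0,"dx":-4,"dy":48,"dz":0,"wx":0,"wy":0,"wz":0},{"hand":0,"dx":-4,"dy":48,"dz":0,"wx":0,"wy":0,"wz":0},{"hand":0,"dx":-4,"dy":48,"dz":0,"wx":0,"wy":0,"wz":0},{"hand":0,"dx":-4,"dy":48,"dz":0,"wx":0,"wy":0,"wz":0},{"hand":0,"dx":-4,"dy":48,"dz":0,"wx":0,"wy":0,"wz":0},{"hand":0,"dx":-4,"dy":48,"dz":0,"wx":0,"wy":0,"wz":0},{"hand":0,"dx":-4,"dy":48,"dz":0,"wx":0,"wy":0,"wz":0},{"hand":0,"dx":-4,"dy":48,"dz":0,"wx":0,"wy":0,"wz":0}]'
python3 d.py 0.403 -0.235 0.075
```

```text
clock: 15.65
tool_pos: [0.4549, 0.299, 0.0432]
eef_rot: [1.0, -0.004, 0.004, -0.004]
force: [-0.7, -0.2, -1.2]
gripper_width: 0.0301
clock: 16.85
tool_pos: [0.4118, -0.1926, 0.1456]
eef_rot: [1.0, 0.003, 0.009, -0.002]
force: [0.9, -0.5, -0.1]
gripper_width: 0.0306
t 16.9 tcp [ 0.4118 -0.1926  0.1456] shift [-10.4  42.7  70.3] turn [-0.004 -0.019  0.006] w 0.0306 F [ 0.9 -0.5 -0.1]
```

```bash
python3 -m inch '[{"hand":0,"dx":-10,"dy":42,"dz":0,"wx":0,"wy":-0.016,"wz":0},{"hand":0,"dx":0,"dy":0,"dz":35,"wx":0,"wy":0,"wz":0},{"hand":0,"dx":0,"dy":0,"dz":32,"wx":0,"wy":0,"wz":0},{"hand":0,"dx":0,"dy":0,"dz":0,"wx":0,"wy":0,"wz":0}]'
python3 d.py 0.403 -0.235 0.075
python3 -m inch '[{"hand":50,"dx":0,"dy":0,"dz":0,"wx":0,"wy":0,"wz":0},{"hand":50,"dx":0,"dy":0,"dz":0,"wx":0,"wy":0,"wz":0},{"hand":50,"dx":0,"dy":0,"dz":0,"wx":0,"wy":0,"wz":0},{"hand":50,"dx":0,"dy":0,"dz":-45,"wx":0,"wy":0,"wz":0},{"hand":50,"dx":0,"dy":0,"dz":-45,"wx":0,"wy":0,"wz":0},{"hand":50,"dx":0,"dy":-45,"dz":0,"wx":0,"wy":0,"wz":0},{"hand":50,"dx":0,"dy":-45,"dz":0,"wx":0,"wy":0,"wz":0},{"hand":50,"dx":0,"dy":-45,"dz":0,"wx":0,"wy":0,"wz":0},{"hand":50,"dx":0,"dy":-45,"dz":0,"wx":0,"wy":0,"wz":0},{"hand":50,"dx":0,"dy":-45,"dz":0,"wx":0,"wy":0,"wz":0},{"hand":50,"dx":0,"dy":-45,"dz":0,"wx":0,"wy":0,"wz":0}]'
python3 plugs.py top5
python3 - <<'E'
from h import *
c=load('top5'); w=snap('wrist','w6.png')
cv2.imwrite('pics/j2.png',np.hstack([cv2.resize(c['image'][160:325,340:460],None,fx=2.9,fy=2.9,interpolation=cv2.INTER_CUBIC),cv2.resize(c['image'][195:290,170:300],None,fx=3.2,fy=3.2,interpolation=cv2.INTER_CUBIC)[:478].copy() if 0 else cv2.resize(c['image'][160:325,170:320],None,fx=2.9,fy=2.9,interpolation=cv2.INTER_CUBIC)]))
print(pose()[0])
E
```

```text
clock: 17.25
tool_pos: [0.4083, -0.2473, 0.0858]
eef_rot: [1.0, -0.003, 0.01, 0.003]
force: [1.3, 7.4, 5.8]
gripper_width: 0.0301
t 17.2 tcp [ 0.4083 -0.2473  0.0858] shift [ -5.6 -12.4  10.7] turn [ 0.006 -0.021 -0.005] w 0.0301 F [1.3 7.4 5.8]
clock: 18.35
tool_pos: [0.4102, 0.0254, 0.1803]
eef_rot: [1.0, -0.008, 0.015, 0.006]
force: [1.0, 1.0, -0.5]
gripper_width: 0.0498
[307. 255.] 194 [0.4985 0.0131 0.02  ]
[187. 254.] 97 [0.4991 0.3205 0.02  ]
[397. 278.] 161 [ 0.4411 -0.2184  0.02  ]
[381. 279.] 168 [ 0.4365 -0.176   0.02  ]
[417. 280.] 158 [ 0.4364 -0.2689  0.02  ]
[390. 293.] 168 [ 0.4006 -0.1997  0.02  ]
[0.40988063 0.02867406 0.18003837]
```

View pics/j2.png

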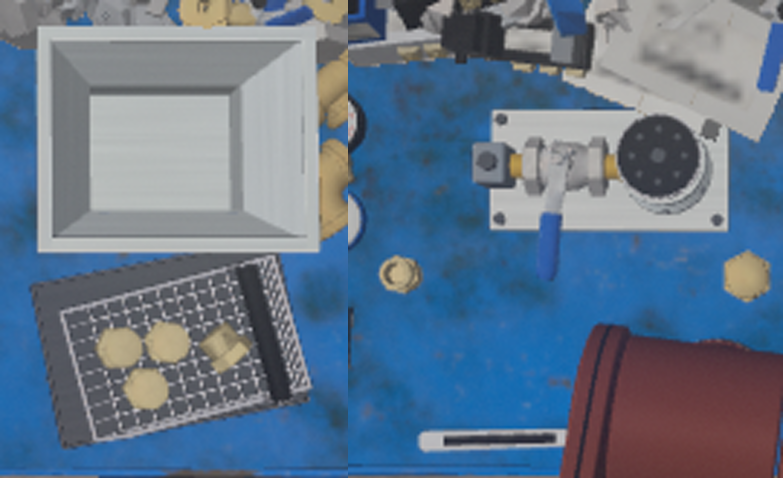

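Run:
```python
from h import *
c=load('top5')
P=lambda x,y,z:print((x,y),plane(c,x,y,z).round(4))
L=lambda x,y:(340+x/2.9,160+y/2.9); Rr=lambda x,y:(170+(x-348)/2.9,160+y/2.9)
print('lip');P(*L(62,313),.025);P(*L(97,440),.025)
print('bar');P(*L(247,265),.108);P(*L(281,401),.108)
print('tray');[P(*L(*q),.01) for q in [(31,287),(65,448),(278,257),(310,388)]]
print('pad');P(*Rr(657,155),.105)
print('pivot');P(*Rr(563,155),.08)
print('tip');P(*Rr(548,279),.082)
print('plate');[P(*Rr(*q),.008) for q in [(490,109),(490,230),(728,230),(728,109)]]
print('block');P(*Rr(490,162),.058)
w=load('w6') if 0 else None
```

```text
lip
(361.37931034482756, 267.9310344827586) [ 0.4655 -0.1261  0.025 ]
(373.44827586206895, 311.7241379310345) [ 0.3545 -0.1566  0.025 ]
bar
(425.17241379310343, 251.3793103448276) [ 0.5042 -0.2689  0.108 ]
(436.8965517241379, 298.2758620689655) [ 0.3936 -0.2954  0.108 ]
tray
(350.6896551724138, 258.9655172413793) [ 0.4888 -0.1001  0.01  ]
(362.41379310344826, 314.48275862068965) [ 0.3461 -0.1301  0.01  ]
(435.8620689655172, 248.6206896551724) [ 0.5165 -0.3214  0.01  ]
(446.8965517241379, 293.7931034482759) [ 0.3998 -0.3485  0.01  ]
pad
(276.55172413793105, 213.44827586206895) [0.5936 0.0846 0.105 ]
pivot
(244.13793103448276, 213.44827586206895) [0.5967 0.166  0.08  ]
tip
(238.9655172413793, 256.2068965517241) [0.492  0.1767 0.082 ]
plate
(218.9655172413793, 197.58620689655172) [0.6479 0.244  0.008 ]
(218.9655172413793, 239.31034482758622) [0.5386 0.2422 0.008 ]
(301.0344827586207, 239.31034482758622) [0.5395 0.0289 0.008 ]
(301.0344827586207, 197.58620689655172) [0.6489 0.0296 0.008 ]
block
(218.9655172413793, 215.86206896551724) [0.5933 0.2322 0.058 ]
```

View pics/w6.png

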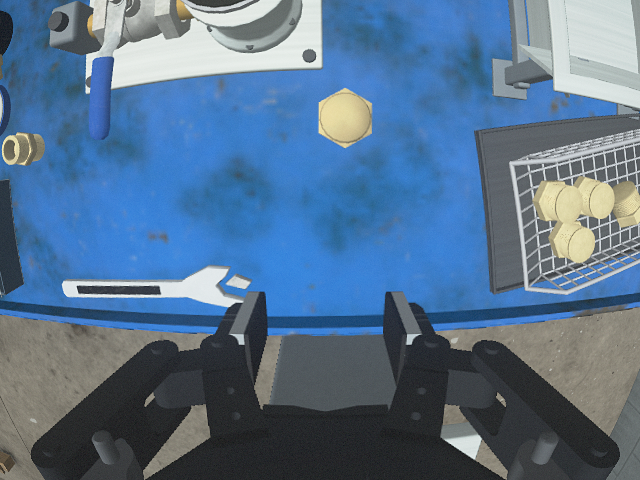

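```bash
python3 -m inch '[{"hand":0,"dx":20,"dy":-35,"dz":0,"wx":0,"wy":-0.03,"wz":-0.016},{"hand":0,"dx":30,"dy":-35,"dz":0,"wx":0,"wy":0,"wz":0},{"hand":0,"dx":35,"dy":-32,"dz":0,"wx":0,"wy":0,"wz":0},{"hand":0,"dx":20,"dy":0,"dz":35,"wx":0,"wy":0,"wz":0},{"hand":0,"dx":0,"dy":0,"dz":0,"wx":0,"wy":0,"wz":0}]'
python3 d.py 0.519 0.135 0.092
```

```text
clock: 18.95
tool_pos: [0.5198, 0.1326, 0.1439]
eef_rot: [1.0, 0.005, 0.002, 0.007]
force: [-0.8, -0.8, -0.8]
gripper_width: -0.0001
t 18.9 tcp [0.5198 0.1326 0.1439] shift [-1.  -3.1 51.9] turn [ 0.014 -0.004  0.01 ] w -0.0001 F [-0.8 -0.8 -0.8]
```

```bash
python3 -m inch '[{"hand":0,"dx":0,"dy":3,"dz":30,"wx":0.014,"wy":0,"wz":0.01},{"hand":0,"dx":0,"dy":0,"dz":22,"wx":0,"wy":0,"wz":0},{"hand":0,"dx":0,"dy":0,"dz":0,"wx":0,"wy":0,"wz":0}]'
python3 d.py 0.5155 0.185 0.090
```

```text
clock: 19.25
tool_pos: [0.5222, 0.1269, 0.093]
eef_rot: [1.0, -0.001, 0.003, 0.0]
force: [-0.7, -0.0, -0.2]
gripper_width: -0.0002
t 19.2 tcp [0.5222 0.1269 0.093 ] shift [ -6.8 -58.1   2.9] turn [ 0.    -0.007 -0.001] w -0.0002 F [-0.7 -0.  -0.2]
```

```bash
python3 -m inch '[{"hand":0,"dx":-2,"dy":-15,"dz":1,"wx":0,"wy":0,"wz":0},{"hand":0,"dx":-2,"dy":-15,"dz":1,"wx":0,"wy":0,"wz":0},{"hand":0,"dx":-2,"dy":-15,"dz":0,"wx":0,"wy":0,"wz":0},{"hand":0,"dx":-1,"dy":-13,"dz":0,"wx":0,"wy":0,"wz":0}]'
python3 d.py 0.522 0.205 0.090
```

```text
clock: 19.65
tool_pos: [0.5178, 0.1865, 0.0973]
eef_rot: [1.0, -0.003, 0.008, 0.0]
force: [0.7, -1.0, 0.4]
gripper_width: 0.0001
t 19.6 tcp [0.5178 0.1865 0.0973] shift [  3.9 -18.5   7.4] turn [ 0.    -0.015 -0.005] w 0.0001 F [ 0.7 -1.   0.4]
```

```bash
python3 -m inch '[{"hand":0,"dx":1,"dy":-3,"dz":9,"wx":0,"wy":-0.012,"wz":0},{"hand":0,"dx":4,"dy":-12,"dz":4,"wx":0,"wy":0,"wz":0},{"hand":0,"dx":8,"dy":-12,"dz":3,"wx":0,"wy":0,"wz":0},{"hand":0,"dx":10,"dy":-12,"dz":3,"wx":0,"wy":0,"wz":0}]'
python3 d.py 0.546 0.233 0.090
```

```text
clock: 20.05
tool_pos: [0.5424, 0.2302, 0.0802]
eef_rot: [1.0, -0.001, 0.003, 0.0]
force: [-0.7, -1.7, 0.8]
gripper_width: 0.0001
t 20.1 tcp [0.5424 0.2302 0.0802] shift [ 3.7 -2.8 -9.8] turn [ 0.    -0.006 -0.002] w 0.0001 F [-0.7 -1.7  0.8]
```

```bash
python3 -m inch '[{"hand":0,"dx":4,"dy":-3,"dz":-10,"wx":0,"wy":0,"wz":0},{"hand":0,"dx":9,"dy":-4,"dz":-2,"wx":0,"wy":0,"wz":0},{"hand":0,"dx":10,"dy":-4,"dz":0,"wx":0,"wy":0,"wz":0},{"hand":0,"dx":8,"dy":-3,"dz":0,"wx":0,"wy":0,"wz":0},{"hand":0,"dx":0,"dy":0,"dz":0,"wx":0,"wy":0,"wz":0}]'
python3 d.py 0.578 0.246 0.090
```

```text
clock: 20.55
tool_pos: [0.5738, 0.2463, 0.0916]
eef_rot: [1.0, -0.001, -0.0, 0.001]
force: [-4.0, -0.3, 1.5]
gripper_width: -0.0001
t 20.6 tcp [0.5738 0.2463 0.0916] shift [4.2 0.3 1.6] turn [ 0.001  0.001 -0.001] w -0.0001 F [-4.  -0.3  1.5]
```

```bash
python3 -m inch '[{"hand":0,"dx":7,"dy":0,"dz":0,"wx":0,"wy":0,"wz":0},{"hand":0,"dx":7,"dy":0,"dz":0,"wx":0,"wy":0,"wz":0}]'
python3 d.py 0.578 0.246 0.090;python3 - <<'E'
from h import *
w=snap('wrist','w7.png'); cv2.imwrite('pics/w7c.png',w['image'][100:420,120:520])
E
```

```text
clock: 20.75
tool_pos: [0.5756, 0.2465, 0.0902]
eef_rot: [1.0, -0.0, -0.016, 0.002]
force: [-32.7, -2.5, 25.7]
gripper_width: 0.0
t 20.8 tcp [0.5756 0.2465 0.0902] shift [2.4 0.5 0.2] turn [ 0.004  0.032 -0.001] w 0.0 F [-32.7  -2.5  25.7]
```

View pics/w7c.png

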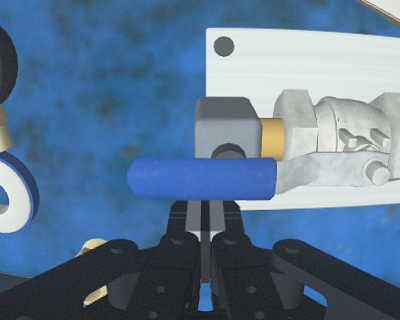

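```bash
python3 -m inch '[{"hand":0,"dx":-12,"dy":0,"dz":0,"wx":0,"wy":0,"wz":0},{"hand":0,"dx":-8,"dy":0,"dz":-20,"wx":0,"wy":0,"wz":0},{"hand":0,"dx":0,"dy":0,"dz":-45,"wx":0,"wy":0,"wz":0},{"hand":0,"dx":0,"dy":0,"dz":-45,"wx":0,"wy":0,"wz":0},{"hand":50,"dx":-9,"dy":48,"dz":0,"wx":0,"wy":0,"wz":0},{"hand":50,"dx":-9,"dy":48,"dz":0,"wx":0,"wy":0,"wz":0},{"hand":50,"dx":-9,"dy":48,"dz":0,"wx":0,"wy":0,"wz":0},{"hand":50,"dx":-9,"dy":48,"dz":0,"wx":0,"wy":0,"wz":0},{"hand":50,"dx":-9,"dy":48,"dz":0,"wx":0,"wy":0,"wz":0},{"hand":50,"dx":-9,"dy":48,"dz":0,"wx":0,"wy":0,"wz":0},{"hand":50,"dx":-9,"dy":48,"dz":0,"wx":0,"wy":0,"wz":0},{"hand":50,"dx":-9,"dy":48,"dz":0,"wx":0,"wy":0,"wz":0}]'
python3 d.py 0.447 -0.284 0.18 13.5
```

```text
clock: 22.0
tool_pos: [0.4905, -0.1427, 0.2157]
eef_rot: [1.0, 0.004, -0.008, 0.002]
force: [0.7, -0.3, 1.3]
gripper_width: 0.0497
t 22.0 tcp [ 0.4905 -0.1427  0.2157] shift [-44.  140.8  37. ] turn [ 0.003  0.016 -0.228] w 0.0497 F [ 0.7 -0.3  1.3]
```

```bash
python3 -m inch '[{"hand":50,"dx":-15,"dy":46,"dz":0,"wx":0,"wy":0.016,"wz":0},{"hand":50,"dx":-15,"dy":46,"dz":0,"wx":0,"wy":0,"wz":0},{"hand":50,"dx":-14,"dy":45,"dz":0,"wx":0,"wy":0,"wz":0},{"hand":50,"dx":0,"dy":0,"dz":12,"wx":0,"wy":0,"wz":-0.115},{"hand":50,"dx":0,"dy":0,"dz":12,"wx":0,"wy":0,"wz":-0.113},{"hand":50,"dx":0,"dy":0,"dz":0,"wx":0,"wy":0,"wz":0}]'
python3 d.py 0.447 -0.284 0.096 13.5;python3 plugs.py top6
python3 - <<'E'
from h import *
w=snap('wrist','w8.png')
E
```

```text
clock: 22.6
tool_pos: [0.4453, -0.296, 0.1973]
eef_rot: [0.993, 0.114, 0.005, 0.008]
force: [-0.1, 0.6, -1.1]
gripper_width: 0.0497
t 22.6 tcp [ 0.4453 -0.296   0.1973] shift [  3.5 -13.  101.1] turn [ 0.017 -0.008 -0.006] w 0.0497 F [-0.1  0.6 -1.1]
[307. 255.] 190 [0.4983 0.0134 0.02  ]
[187. 254.] 95 [0.499  0.3207 0.02  ]
[397. 278.] 161 [ 0.4411 -0.2184  0.02  ]
[417. 279.] 167 [ 0.437  -0.2697  0.02  ]
[381. 279.] 168 [ 0.437  -0.1761  0.02  ]
[390. 293.] 168 [ 0.4006 -0.1997  0.02  ]
```

View pics/w8.png

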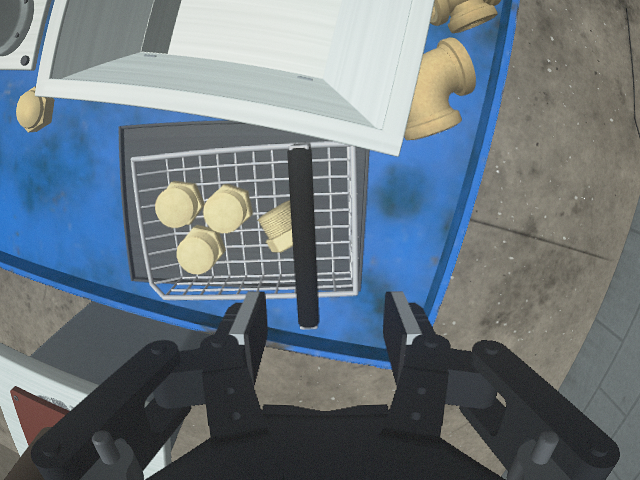

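```bash
python3 - <<'E'
from h import *
c=load('w8')
a=plane(c,301,148,.104,True);b=plane(c,308,326,.104,True);print(a,b,(a+b)/2,np.degrees(np.arctan2(*(a-b)[[1,0]])))
E
python3 d.py 0.447 -0.284 0.15 13.5
```

```text
[ 0.50640378 -0.26793937  0.104     ] [ 0.39567147 -0.29632421  0.104     ] [ 0.45103763 -0.28213179  0.104     ] 14.377483662522637
t 22.7 tcp [ 0.4463 -0.2957  0.1988] shift [  2.8 -12.1  48.6] turn [ 0.018 -0.01  -0.009] w 0.0502 F [ 0.2 -0.2  0.3]
```

```bash
python3 -m inch '[{"hand":50,"dx":5,"dy":-14,"dz":0,"wx":0.018,"wy":-0.01,"wz":-0.015},{"hand":50,"dx":0,"dy":0,"dz":35,"wx":0,"wy":0,"wz":0},{"hand":50,"dx":0,"dy":0,"dz":25,"wx":0,"wy":0,"wz":0},{"hand":50,"dx":0,"dy":0,"dz":0,"wx":0,"wy":0,"wz":0}]'
python3 d.py 0.450 -0.2825 0.097 14
```

```text
clock: 23.1
tool_pos: [0.452, -0.2777, 0.142]
eef_rot: [0.993, 0.12, 0.002, 0.001]
force: [0.5, 0.7, -0.2]
gripper_width: 0.0501
t 23.1 tcp [ 0.452  -0.2777  0.142 ] shift [-3.3  4.  45. ] turn [ 0.003 -0.004 -0.004] w 0.0501 F [ 0.5  0.7 -0.2]
```

```bash
python3 -m inch '[{"hand":50,"dx":-3,"dy":4,"dz":20,"wx":0,"wy":0,"wz":0},{"hand":50,"dx":0,"dy":0,"dz":15,"wx":0,"wy":0,"wz":0},{"hand":50,"dx":0,"dy":0,"dz":9,"wx":0,"wy":0,"wz":0},{"hand":50,"dx":0,"dy":0,"dz":0,"wx":0,"wy":0,"wz":0}]'
python3 d.py 0.450 -0.2825 0.097 14
```

```text
clock: 23.5
tool_pos: [0.4539, -0.2807, 0.1013]
eef_rot: [0.993, 0.121, 0.004, 0.002]
force: [-0.3, -0.4, -0.0]
gripper_width: 0.0501
t 23.5 tcp [ 0.4539 -0.2807  0.1013] shift [-4.2  0.8  4.2] turn [ 0.005 -0.007 -0.002] w 0.0501 F [-0.3 -0.4 -0. ]
```

```bash
python3 -m inch '[{"hand":50,"dx":-3,"dy":1,"dz":5,"wx":0.005,"wy":-0.007,"wz":0},{"hand":0,"dx":0,"dy":0,"dz":0,"wx":0,"wy":0,"wz":0},{"hand":0,"dx":0,"dy":0,"dz":0,"wx":0,"wy":0,"wz":0},{"hand":0,"dx":0,"dy":0,"dz":0,"wx":0,"wy":0,"wz":0},{"hand":0,"dx":0,"dy":0,"dz":0,"wx":0,"wy":0,"wz":0},{"hand":0,"dx":0,"dy":0,"dz":0,"wx":0,"wy":0,"wz":0},{"hand":0,"dx":0,"dy":0,"dz":0,"wx":0,"wy":0,"wz":0}]'
python3 d.py 0.447 -0.284 0.25 14
```

```text
clock: 24.2
tool_pos: [0.4522, -0.2832, 0.0984]
eef_rot: [0.993, 0.121, 0.001, 0.001]
force: [0.4, -0.7, -2.8]
gripper_width: 0.0132
t 24.2 tcp [ 0.4522 -0.2832  0.0984] shift [-5.100e+00 -1.000e-01 -1.516e+02] turn [ 0.002 -0.001 -0.002] w 0.0132 F [ 0.4 -0.7 -2.8]
```

```bash
python3 -m inch '[{"hand":0,"dx":-2,"dy":0,"dz":-12,"wx":0,"wy":0,"wz":0},{"hand":0,"dx":-2,"dy":0,"dz":-18,"wx":0,"wy":0,"wz":0},{"hand":0,"dx":-2,"dy":0,"dz":-25,"wx":0,"wy":0,"wz":0},{"hand":0,"dx":0,"dy":0,"dz":-25,"wx":0,"wy":0,"wz":0},{"hand":0,"dx":0,"dy":0,"dz":-25,"wx":0,"wy":0,"wz":0},{"hand":0,"dx":0,"dy":0,"dz":-25,"wx":0,"wy":0,"wz":0},{"hand":0,"dx":0,"dy":0,"dz":-25,"wx":0,"wy":0,"wz":0}]'
python3 d.py 0.447 -0.284 0.24 14
python3 - <<'E'
from h import *
c=snap('side','s1.png');w=snap('wrist','w9.png')
cv2.imwrite('pics/j3.png',np.hstack([c['image'][120:420,180:480],cv2.resize(w['image'],(400,300))]))
E
```

```text
clock: 24.9
tool_pos: [0.4406, -0.2811, 0.2537]
eef_rot: [0.993, 0.121, -0.005, -0.004]
force: [0.5, -0.4, -5.3]
gripper_width: 0.0129
t 24.9 tcp [ 0.4406 -0.2811  0.2537] shift [ 5.6  4.5 13.6] turn [-0.01   0.01  -0.003] w 0.0129 F [ 0.5 -0.4 -5.3]
```

View pics/j3.png

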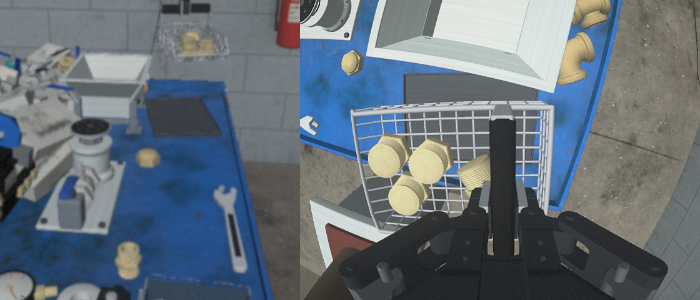

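```bash
python3 -m inch '[{"hand":0,"dx":0,"dy":0,"dz":-15,"wx":-0.01,"wy":0.01,"wz":0},{"hand":0,"dx":0,"dy":0,"dz":-10,"wx":0,"wy":0,"wz":0},{"hand":0,"dx":0,"dy":0,"dz":0,"wx":0,"wy":0,"wz":0}]'
python3 d.py 0.59 0.06 0.28 90; python3 d.py 0.59 0.06 0.28 14
```

```text
clock: 25.3
tool_pos: [0.4413, -0.2819, 0.2811]
eef_rot: [0.993, 0.121, 0.002, 0.002]
force: [-0.3, -0.8, -5.4]
gripper_width: 0.0124
t 25.3 tcp [ 0.4413 -0.2819  0.2811] shift [ 226.2 -296.4    0.6] turn [ 0.006  0.    -1.329] w 0.0124 F [-0.3 -0.8 -5.4]
t 25.3 tcp [ 0.4413 -0.2819  0.2811] shift [ 226.2 -296.4    0.6] turn [ 0.004 -0.003 -0.003] w 0.0124 F [-0.3 -0.8 -5.4]
```

```bash
python3 -m inch '[{"hand":0,"dx":9,"dy":-12,"dz":0,"wx":0,"wy":0,"wz":0},{"hand":0,"dx":19,"dy":-25,"dz":0,"wx":0,"wy":0,"wz":0},{"hand":0,"dx":23,"dy":-30,"dz":0,"wx":0,"wy":0,"wz":0},{"hand":0,"dx":23,"dy":-30,"dz":0,"wx":0,"wy":0,"wz":0},{"hand":0,"dx":23,"dy":-30,"dz":0,"wx":0,"wy":0,"wz":0},{"hand":0,"dx":23,"dy":-30,"dz":0,"wx":0,"wy":0,"wz":0},{"hand":0,"dx":23,"dy":-30,"dz":0,"wx":0,"wy":0,"wz":0},{"hand":0,"dx":23,"dy":-30,"dz":0,"wx":0,"wy":0,"wz":0},{"hand":0,"dx":23,"dy":-30,"dz":0,"wx":0,"wy":0,"wz":0},{"hand":0,"dx":19,"dy":-25,"dz":0,"wx":0,"wy":0,"wz":0},{"hand":0,"dx":12,"dy":-16,"dz":0,"wx":0,"wy":0,"wz":0},{"hand":0,"dx":5,"dy":-8,"dz":0,"wx":0,"wy":0,"wz":0}]'
python3 -m inch '[{"hand":0,"dx":0,"dy":0,"dz":0,"wx":0,"wy":0,"wz":-0.1},{"hand":0,"dx":0,"dy":0,"dz":0,"wx":0,"wy":0,"wz":-0.14},{"hand":0,"dx":0,"dy":0,"dz":0,"wx":0,"wy":0,"wz":-0.14},{"hand":0,"dx":0,"dy":0,"dz":0,"wx":0,"wy":0,"wz":-0.14},{"hand":0,"dx":0,"dy":0,"dz":0,"wx":0,"wy":0,"wz":-0.14},{"hand":0,"dx":0,"dy":0,"dz":0,"wx":0,"wy":0,"wz":-0.14},{"hand":0,"dx":0,"dy":0,"dz":0,"wx":0,"wy":0,"wz":-0.14},{"hand":0,"dx":0,"dy":0,"dz":0,"wx":0,"wy":0,"wz":-0.14},{"hand":0,"dx":0,"dy":0,"dz":0,"wx":0,"wy":0,"wz":-0.14},{"hand":0,"dx":0,"dy":0,"dz":0,"wx":0,"wy":0,"wz":-0.1},{"hand":0,"dx":0,"dy":0,"dz":0,"wx":0,"wy":0,"wz":0}]'
python3 d.py 0.6035 0.0845 0.23 90
```

```text
clock: 26.5
tool_pos: [0.5877, 0.0809, 0.2651]
eef_rot: [0.993, 0.119, -0.009, -0.003]
force: [-0.1, -1.0, -5.9]
gripper_width: 0.0135
clock: 27.6
tool_pos: [0.5801, 0.0827, 0.2533]
eef_rot: [0.692, 0.722, -0.013, -0.016]
force: [-0.4, 0.6, -5.4]
gripper_width: 0.0135
t 27.6 tcp [0.5801 0.0827 0.2533] shift [ 0.7 24.4 22.3] turn [-0.041 -0.005  0.042] w 0.0135 F [-0.4  0.6 -5.4]
```

```bash
python3 -m inch '[{"hand":0,"dx":0,"dy":12,"dz":0,"wx":-0.041,"wy":-0.005,"wz":0.042},{"hand":0,"dx":0,"dy":12,"dz":12,"wx":0,"wy":0,"wz":0},{"hand":0,"dx":0,"dy":0,"dz":10,"wx":0,"wy":0,"wz":0},{"hand":0,"dx":0,"dy":0,"dz":0,"wx":0,"wy":0,"wz":0}]'
python3 d.py 0.6035 0.0845 0.21 90
python3 - <<'E'
from h import *
c=snap('side','s2.png');w=snap('wrist','w10.png')
cv2.imwrite('pics/j4.png',np.hstack([c['image'][120:420,180:480],cv2.resize(w['image'],(400,300))]))
E
```

```text
clock: 28.0
tool_pos: [0.6028, 0.0829, 0.228]
eef_rot: [0.712, 0.702, -0.001, -0.001]
force: [0.4, -0.3, -4.7]
gripper_width: 0.0129
t 28.0 tcp [0.6028 0.0829 0.228 ] shift [ 1.6  0.7 18. ] turn [-0.002 -0.001 -0.013] w 0.0129 F [ 0.4 -0.3 -4.7]
```

View pics/j4.png

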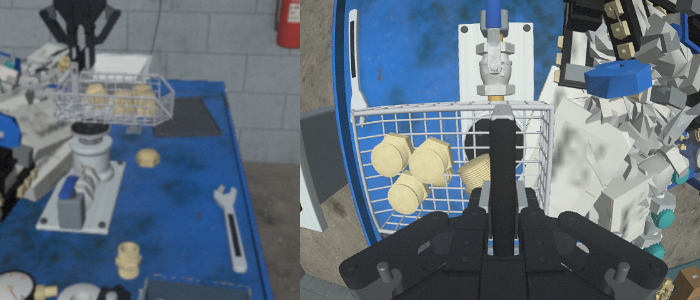

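```bash
python3 -m inch '[{"hand":0,"dx":0,"dy":0,"dz":12,"wx":0,"wy":0,"wz":0},{"hand":0,"dx":0,"dy":0,"dz":10,"wx":0,"wy":0,"wz":0},{"hand":0,"dx":0,"dy":0,"dz":7,"wx":0,"wy":0,"wz":0},{"hand":0,"dx":0,"dy":0,"dz":7,"wx":0,"wy":0,"wz":0}]'
python3 d.py 0.6035 0.0845 0.186 90
```

```text
clock: 28.5
tool_pos: [0.6047, 0.083, 0.1943]
eef_rot: [0.712, 0.702, 0.002, 0.002]
force: [-1.0, -0.4, 3.7]
gripper_width: 0.013
t 28.5 tcp [0.6047 0.083  0.1943] shift [ 1.5 -1.3  8.3] turn [ 0.005 -0.001 -0.014] w 0.013 F [-1.  -0.4  3.7]
```

```bash
python3 -m inch '[{"hand":0,"dx":0,"dy":0,"dz":5,"wx":0,"wy":0,"wz":0},{"hand":0,"dx":0,"dy":0,"dz":5,"wx":0,"wy":0,"wz":0},{"hand":0,"dx":0,"dy":0,"dz":4,"wx":0,"wy":0,"wz":0}]'
python3 d.py 0.6035 0.0845 0.186 90
```

```text
clock: 28.8
tool_pos: [0.6056, 0.0831, 0.1863]
eef_rot: [0.712, 0.702, 0.003, 0.002]
force: [-12.2, -1.4, 28.0]
gripper_width: 0.0133
t 28.8 tcp [0.6056 0.0831 0.1863] shift [ 1.4 -2.1  0.2] turn [ 0.007 -0.001 -0.013] w 0.0133 F [-12.2  -1.4  28. ]
```

```bash
python3 -m inch '[{"hand":0,"dx":0,"dy":0,"dz":3,"wx":0,"wy":0,"wz":0},{"hand":0,"dx":0,"dy":0,"dz":3,"wx":0,"wy":0,"wz":0},{"hand":0,"dx":0,"dy":0,"dz":3,"wx":0,"wy":0,"wz":0},{"hand":0,"dx":0,"dy":0,"dz":3,"wx":0,"wy":0,"wz":0}]'
python3 -m inch '[{"hand":0,"dx":0,"dy":0,"dz":3,"wx":0,"wy":0,"wz":0},{"hand":0,"dx":0,"dy":0,"dz":3,"wx":0,"wy":0,"wz":0},{"hand":0,"dx":0,"dy":0,"dz":3,"wx":0,"wy":0,"wz":0},{"hand":0,"dx":0,"dy":0,"dz":3,"wx":0,"wy":0,"wz":0},{"hand":0,"dx":0,"dy":0,"dz":3,"wx":0,"wy":0,"wz":0}]'
```

```text
clock: 29.2
tool_pos: [0.6053, 0.0831, 0.1864]
eef_rot: [0.712, 0.703, 0.003, 0.003]
force: [-8.6, -0.7, 14.2]
gripper_width: 0.0132
clock: 29.7
tool_pos: [0.6053, 0.0832, 0.1864]
eef_rot: [0.711, 0.703, 0.003, 0.004]
force: [-7.9, -0.2, 14.3]
gripper_width: 0.0133
```

```bash
python3 -m inch '[{"hand":0,"dx":0,"dy":0,"dz":5,"wx":0,"wy":0,"wz":0},{"hand":0,"dx":0,"dy":0,"dz":5,"wx":0,"wy":0,"wz":0},{"hand":0,"dx":0,"dy":0,"dz":5,"wx":0,"wy":0,"wz":0},{"hand":0,"dx":0,"dy":0,"dz":5,"wx":0,"wy":0,"wz":0},{"hand":0,"dx":0,"dy":0,"dz":5,"wx":0,"wy":0,"wz":0},{"hand":0,"dx":0,"dy":0,"dz":5,"wx":0,"wy":0,"wz":0}]'
python3 -m inch '[{"hand":0,"dx":0,"dy":0,"dz":5,"wx":0,"wy":0,"wz":0},{"hand":0,"dx":0,"dy":0,"dz":5,"wx":0,"wy":0,"wz":0},{"hand":0,"dx":0,"dy":0,"dz":5,"wx":0,"wy":0,"wz":0},{"hand":0,"dx":0,"dy":0,"dz":5,"wx":0,"wy":0,"wz":0},{"hand":0,"dx":0,"dy":0,"dz":5,"wx":0,"wy":0,"wz":0},{"hand":0,"dx":0,"dy":0,"dz":5,"wx":0,"wy":0,"wz":0},{"hand":0,"dx":0,"dy":0,"dz":5,"wx":0,"wy":0,"wz":0},{"hand":0,"dx":0,"dy":0,"dz":5,"wx":0,"wy":0,"wz":0}]'
python3 - <<'E'
from h import *
c=snap('side','s3.png'); cv2.imwrite('pics/s3c.png',cv2.resize(c['image'][170:350,190:380],None,fx=3,fy=3))
E
```

```text
clock: 30.3
tool_pos: [0.6056, 0.0833, 0.1863]
eef_rot: [0.711, 0.703, 0.004, 0.006]
force: [-14.1, -0.4, 23.9]
gripper_width: 0.0131
clock: 31.1
tool_pos: [0.6054, 0.0833, 0.1863]
eef_rot: [0.711, 0.703, 0.004, 0.008]
force: [-13.6, -1.1, 24.1]
gripper_width: 0.013
```

View pics/s3c.png

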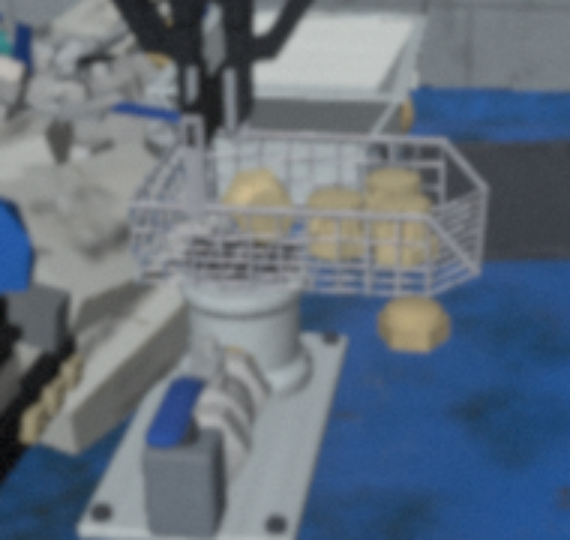

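```bash
cat > p.py <<'E'
import sys
from h import *
# p.py x y z yaw pitch_deg (front down): tool-axis shift and turn
x,y,z,yw,pt=[float(v) for v in sys.argv[1:]]
p,r,s=pose(); w=np.radians(yw)
Rt=R.from_matrix(np.array([[np.cos(w),np.sin(w),0],[np.sin(w),-np.cos(w),0],[0,0,-1]]))*R.from_rotvec([-np.radians(pt),0,0])
print('t',round(s['clock'],1),'tcp',p.round(4),'shift',(r.inv().apply(np.array([x,y,z])-p)*1e3).round(1),'turn',(r.inv()*Rt).as_rotvec().round(3),'w',round(s['gripper_width'],4),'F',np.round(s['force'],1),'q',np.round(s['qpos'],2))
E
python3 -m inch '[{"hand":0,"dx":0,"dy":0,"dz":-20,"wx":0,"wy":0,"wz":0},{"hand":0,"dx":0,"dy":0,"dz":-30,"wx":0,"wy":0,"wz":0},{"hand":0,"dx":0,"dy":0,"dz":-30,"wx":0,"wy":0,"wz":0},{"hand":0,"dx":0,"dy":0,"dz":-30,"wx":0,"wy":0,"wz":0},{"hand":0,"dx":0,"dy":0,"dz":-25,"wx":0,"wy":0,"wz":0},{"hand":0,"dx":0,"dy":0,"dz":0,"wx":0,"wy":0,"wz":0.08},{"hand":0,"dx":0,"dy":0,"dz":0,"wx":0,"wy":0,"wz":0.13},{"hand":0,"dx":0,"dy":0,"dz":0,"wx":0,"wy":0,"wz":0.11},{"hand":0,"dx":0,"dy":0,"dz":0,"wx":0,"wy":0,"wz":0}]'
python3 p.py 0.70 -0.2375 0.315 71 0
```

```text
clock: 32.05
tool_pos: [0.6022, 0.0839, 0.3249]
eef_rot: [0.817, 0.576, 0.005, 0.007]
force: [0.2, -0.0, -4.4]
gripper_width: 0.0129
t 32.0 tcp [0.6022 0.0839 0.3249] shift [-269.9  199.9   13.3] turn [ 0.017 -0.    -0.011] w 0.0129 F [ 0.2 -0.  -4.4] q [ 0.01  0.13  1.49 -0.01  1.5   0.35]
```

```bash
python3 -m inch '[{"hand":0,"dx":-10,"dy":8,"dz":0,"wx":0.017,"wy":0,"wz":0},{"hand":0,"dx":-20,"dy":15,"dz":0,"wx":0,"wy":0,"wz":0},{"hand":0,"dx":-27,"dy":20,"dz":0,"wx":0,"wy":0,"wz":0},{"hand":0,"dx":-27,"dy":20,"dz":0,"wx":0,"wy":0,"wz":0},{"hand":0,"dx":-27,"dy":20,"dz":0,"wx":0,"wy":0,"wz":0},{"hand":0,"dx":-27,"dy":20,"dz":0,"wx":0,"wy":0,"wz":0},{"hand":0,"dx":-27,"dy":20,"dz":0,"wx":0,"wy":0,"wz":0},{"hand":0,"dx":-27,"dy":20,"dz":0,"wx":0,"wy":0,"wz":0},{"hand":0,"dx":-27,"dy":20,"dz":0,"wx":0,"wy":0,"wz":0},{"hand":0,"dx":-24,"dy":18,"dz":0,"wx":0,"wy":0,"wz":0},{"hand":0,"dx":-15,"dy":11,"dz":0,"wx":0,"wy":0,"wz":0},{"hand":0,"dx":-8,"dy":5,"dz":0,"wx":0,"wy":0,"wz":0}]'
python3 p.py 0.70 -0.2375 0.315 71 0
```

```text
clock: 33.25
tool_pos: [0.7052, -0.2542, 0.3119]
eef_rot: [0.807, 0.59, -0.006, -0.007]
force: [-1.1, 0.8, -5.9]
gripper_width: 0.0127
t 33.2 tcp [ 0.7052 -0.2542  0.3119] shift [ 14.4 -10.1  -2.9] turn [-0.019  0.001  0.023] w 0.0127 F [-1.1  0.8 -5.9] q [-0.45  0.52  1.04 -0.    1.6  -0.14]
```

```bash
python3 -m inch '[{"hand":0,"dx":14,"dy":-8,"dz":-3,"wx":0,"wy":0,"wz":0.023},{"hand":0,"dx":0,"dy":0,"dz":0,"wx":-0.08,"wy":0,"wz":0},{"hand":0,"dx":0,"dy":0,"dz":0,"wx":-0.12,"wy":0,"wz":0},{"hand":0,"dx":0,"dy":0,"dz":0,"wx":-0.12,"wy":0,"wz":0},{"hand":0,"dx":0,"dy":0,"dz":0,"wx":-0.12,"wy":0,"wz":0},{"hand":0,"dx":0,"dy":0,"dz":0,"wx":-0.1,"wy":0,"wz":0},{"hand":0,"dx":0,"dy":0,"dz":0,"wx":0,"wy":0,"wz":0}]'
python3 p.py 0.70 -0.2375 0.315 71 40; python3 p.py 0.645 -0.218 0.315 71 66
```

```text
clock: 33.95
tool_pos: [0.6963, -0.2411, 0.3028]
eef_rot: [0.785, 0.565, 0.148, 0.209]
force: [-1.9, 2.0, -6.5]
gripper_width: 0.0127
t 34.0 tcp [ 0.6963 -0.2411  0.3028] shift [ 4.5  8.  -9.4] turn [-0.18  -0.002  0.008] w 0.0127 F [-1.9  2.  -6.5] q [-0.47  0.11  1.63  0.09  0.89 -0.18]
t 34.0 tcp [ 0.6963 -0.2411  0.3028] shift [  5.5 -42.6 -38.3] turn [-0.634 -0.003  0.007] w 0.0127 F [-1.9  2.  -6.5] q [-0.47  0.11  1.63  0.09  0.89 -0.18]
```

```bash
python3 -m inch '[{"hand":0,"dx":3,"dy":0,"dz":-12,"wx":-0.06,"wy":0,"wz":0},{"hand":0,"dx":2,"dy":-8,"dz":-10,"wx":-0.1,"wy":0,"wz":0},{"hand":0,"dx":0,"dy":-8,"dz":-9,"wx":-0.1,"wy":0,"wz":0},{"hand":0,"dx":0,"dy":-6,"dz":-10,"wx":-0.1,"wy":0,"wz":0}]'
python3 p.py 0.645 -0.218 0.315 71 66
python3 - <<'E'
from h import *
c=snap('side','s4.png');w=snap('top','t4.png')
cv2.imwrite('pics/j5.png',np.hstack([c['image'][60:360,180:480],cv2.resize(w['image'][120:320,300:500],None,fx=1.5,fy=1.5)]))
E
```

```text
clock: 34.35
tool_pos: [0.6593, -0.2232, 0.3235]
eef_rot: [0.733, 0.532, 0.246, 0.344]
force: [0.5, 0.9, -4.9]
gripper_width: 0.013
t 34.4 tcp [ 0.6593 -0.2232  0.3235] shift [  0.5 -16.3  -6.2] turn [-0.278 -0.009  0.012] w 0.013 F [ 0.5  0.9 -4.9] q [-0.5  -0.16  1.99  0.31  0.46 -0.4 ]
```

View pics/j5.png

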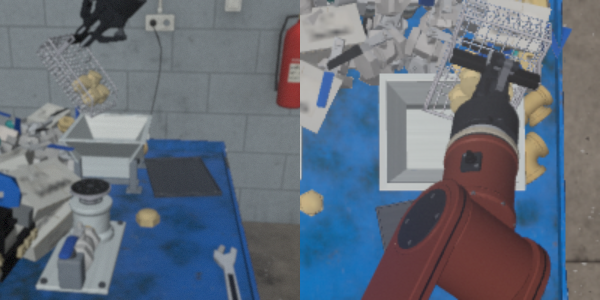

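```bash
python3 -m inch '[{"hand":0,"dx":0,"dy":6,"dz":-15,"wx":-0.08,"wy":0,"wz":0},{"hand":0,"dx":0,"dy":0,"dz":-8,"wx":-0.1,"wy":0,"wz":0},{"hand":0,"dx":0,"dy":0,"dz":0,"wx":-0.1,"wy":0,"wz":0},{"hand":0,"dx":0,"dy":0,"dz":0,"wx":0,"wy":0,"wz":0}]'
python3 p.py 0.65 -0.218 0.335 71 66
```

```text
clock: 34.85
tool_pos: [0.6509, -0.2127, 0.3424]
eef_rot: [0.689, 0.51, 0.308, 0.413]
force: [-0.2, -0.6, -3.0]
gripper_width: 0.013
t 34.9 tcp [ 0.6509 -0.2127  0.3424] shift [-5.3 -6.2  4.1] turn [-0.069 -0.036  0.014] w 0.013 F [-0.2 -0.6 -3. ] q [-0.53 -0.25  2.14  0.86  0.27 -0.95]
```

```bash
python3 -m inch '[{"hand":0,"dx":0,"dy":0,"dz":-3,"wx":-0.04,"wy":0,"wz":0},{"hand":0,"dx":0,"dy":0,"dz":0,"wx":-0.04,"wy":0,"wz":0},{"hand":0,"dx":0,"dy":0,"dz":0,"wx":0,"wy":0,"wz":0},{"hand":0,"dx":0,"dy":0,"dz":0,"wx":0,"wy":0,"wz":0},{"hand":0,"dx":0,"dy":0,"dz":0,"wx":0,"wy":0,"wz":0}]'
python3 p.py 0.65 -0.218 0.335 71 66
python3 - <<'E'
from h import *
c=snap('side','s5.png');w=snap('top','t5.png')
cv2.imwrite('pics/j6.png',np.hstack([cv2.resize(c['image'][60:260,180:380],None,fx=2,fy=2),cv2.resize(w['image'][120:320,300:500],None,fx=2,fy=2)]))
E
```

```text
clock: 35.35
tool_pos: [0.6582, -0.2125, 0.3583]
eef_rot: [0.666, 0.502, 0.333, 0.44]
force: [0.2, -0.1, -2.5]
gripper_width: 0.0127
t 35.4 tcp [ 0.6582 -0.2125  0.3583] shift [ -7.6 -24.    3.2] turn [ 0.016 -0.05   0.019] w 0.0127 F [ 0.2 -0.1 -2.5] q [-0.53 -0.25  2.16  1.25  0.25 -1.34]
```

View pics/j6.png

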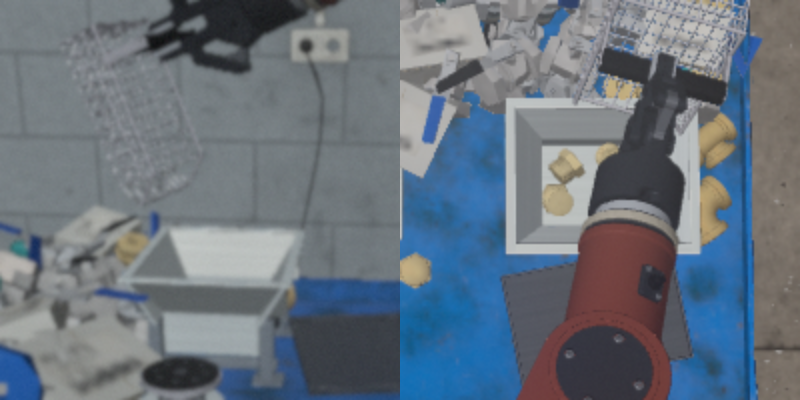

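```bash
python3 -m inch '[{"hand":0,"dx":0,"dy":0,"dz":0,"wx":0.06,"wy":0,"wz":0},{"hand":0,"dx":0,"dy":0,"dz":0,"wx":0.1,"wy":0,"wz":0},{"hand":0,"dx":0,"dy":0,"dz":0,"wx":0.12,"wy":0,"wz":0},{"hand":0,"dx":0,"dy":0,"dz":0,"wx":0.12,"wy":0,"wz":0},{"hand":0,"dx":0,"dy":0,"dz":0,"wx":0.12,"wy":0,"wz":0},{"hand":0,"dx":0,"dy":0,"dz":0,"wx":0.12,"wy":0,"wz":0},{"hand":0,"dx":0,"dy":0,"dz":0,"wx":0.12,"wy":0,"wz":0},{"hand":0,"dx":0,"dy":0,"dz":0,"wx":0.12,"wy":0,"wz":0},{"hand":0,"dx":0,"dy":0,"dz":0,"wx":0.12,"wy":0,"wz":0}]'
python3 p.py 0.64 -0.218 0.34 71 0
```

```text
clock: 36.35
tool_pos: [0.6552, -0.2107, 0.3598]
eef_rot: [0.793, 0.598, 0.07, 0.095]
force: [0.8, 0.7, -2.1]
gripper_width: 0.0133
t 36.4 tcp [ 0.6552 -0.2107  0.3598] shift [-11.1 -16.9  16.3] turn [ 0.237 -0.004  0.052] w 0.0133 F [ 0.8  0.7 -2.1] q [-0.44  0.15  1.42  0.04  1.33 -0.17]
```

```bash
python3 -m inch '[{"hand":0,"dx":0,"dy":-5,"dz":0,"wx":0.12,"wy":0,"wz":0},{"hand":0,"dx":0,"dy":-5,"dz":0,"wx":0.117,"wy":0,"wz":0},{"hand":0,"dx":0,"dy":0,"dz":0,"wx":0,"wy":0,"wz":0.13},{"hand":0,"dx":0,"dy":0,"dz":0,"wx":0,"wy":0,"wz":0.14},{"hand":0,"dx":0,"dy":0,"dz":0,"wx":0,"wy":0,"wz":0.14},{"hand":0,"dx":0,"dy":0,"dz":0,"wx":0,"wy":0,"wz":0.14},{"hand":0,"dx":0,"dy":0,"dz":0,"wx":0,"wy":0,"wz":0.14},{"hand":0,"dx":0,"dy":0,"dz":0,"wx":0,"wy":0,"wz":0.14},{"hand":0,"dx":0,"dy":0,"dz":0,"wx":0,"wy":0,"wz":0.13},{"hand":0,"dx":0,"dy":0,"dz":0,"wx":0,"wy":0,"wz":0.06},{"hand":0,"dx":0,"dy":0,"dz":0,"wx":0,"wy":0,"wz":0}]'
python3 p.py 0.445 -0.281 0.34 14 0
python3 - <<'E'
from h import *
w=snap('top','t6.png'); c=w
h=cv2.cvtColor(c['image'],cv2.COLOR_BGR2HSV);m=cv2.inRange(h,(12,60,110),(32,255,255))
n,l,st,ce=cv2.connectedComponentsWithStats(m)
for i in range(1,n):
    x,y=ce[i]
    if st[i,4]>20 and 350<x<452 and 165<y<320: print(ce[i].round(0),st[i])
E
```

```text
clock: 37.45
tool_pos: [0.6474, -0.2208, 0.3605]
eef_rot: [0.995, 0.094, -0.014, 0.016]
force: [-0.1, -0.2, -2.5]
gripper_width: 0.0128
t 37.5 tcp [ 0.6474 -0.2208  0.3605] shift [-209.3   20.5   27.7] turn [ 0.029  0.032 -0.056] w 0.0128 F [-0.1 -0.2 -2.5] q [-0.42  0.33  1.19 -0.04  1.62  0.96]
[384. 198.] [381 196   8   5  27]
[378. 206.] [376 204   6   5  22]
[375. 221.] [372 218   8   9  48]
```

```bash
python3 -m inch '[{"hand":0,"dx":-20,"dy":2,"dz":0,"wx":0.029,"wy":0.032,"wz":-0.056},{"hand":0,"dx":-30,"dy":10,"dz":0,"wx":0,"wy":0,"wz":0},{"hand":0,"dx":-35,"dy":0,"dz":0,"wx":0,"wy":0,"wz":0},{"hand":0,"dx":-35,"dy":0,"dz":0,"wx":0,"wy":0,"wz":0},{"hand":0,"dx":-35,"dy":0,"dz":0,"wx":0,"wy":0,"wz":0},{"hand":0,"dx":-30,"dy":0,"dz":15,"wx":0,"wy":0,"wz":0},{"hand":0,"dx":-15,"dy":0,"dz":15,"wx":0,"wy":0,"wz":0},{"hand":0,"dx":0,"dy":0,"dz":0,"wx":0,"wy":0,"wz":0}]'
python3 p.py 0.448 -0.280 0.22 14 0
```

```text
clock: 38.3
tool_pos: [0.449, -0.2864, 0.3323]
eef_rot: [0.992, 0.127, -0.002, 0.006]
force: [0.2, -0.3, -2.4]
gripper_width: 0.0127
t 38.3 tcp [ 0.449  -0.2864  0.3323] shift [  1.4  -7.7 112.2] turn [0.012 0.006 0.01 ] w 0.0127 F [ 0.2 -0.3 -2.4] q [-0.71 -0.05  1.66 -0.01  1.52  0.61]
```

```bash
python3 -m inch '[{"hand":0,"dx":0,"dy":-7,"dz":20,"wx":0.012,"wy":0.006,"wz":0.01},{"hand":0,"dx":0,"dy":0,"dz":40,"wx":0,"wy":0,"wz":0},{"hand":0,"dx":0,"dy":0,"dz":40,"wx":0,"wy":0,"wz":0},{"hand":0,"dx":0,"dy":0,"dz":0,"wx":0,"wy":0,"wz":0}]'
python3 p.py 0.451 -0.280 0.15 14 0
```

```text
clock: 38.7
tool_pos: [0.4505, -0.2824, 0.2356]
eef_rot: [0.992, 0.122, 0.003, 0.005]
force: [-0.8, 0.6, -2.4]
gripper_width: 0.0132
t 38.7 tcp [ 0.4505 -0.2824  0.2356] shift [ 0.7 -3.  85.6] turn [ 0.01  -0.004  0.001] w 0.0132 F [-0.8  0.6 -2.4] q [-0.71  0.    1.8  -0.    1.33  0.62]
```

```bash
python3 -m inch '[{"hand":0,"dx":-4,"dy":-2,"dz":20,"wx":0.01,"wy":-0.004,"wz":0},{"hand":0,"dx":-1,"dy":0,"dz":30,"wx":0,"wy":0,"wz":0},{"hand":0,"dx":-1,"dy":0,"dz":25,"wx":0,"wy":0,"wz":0},{"hand":0,"dx":0,"dy":0,"dz":0,"wx":0,"wy":0,"wz":0}]'
python3 p.py 0.447 -0.280 0.1 14 0;  python3 - <<'E'
from h import *
c=snap('side','s6.png');w=snap('wrist','w11.png')
cv2.imwrite('pics/j7.png',np.hstack([cv2.resize(c['image'][150:300,280:430],None,fx=2.6,fy=2.6),cv2.resize(w['image'],(520,390))])[:,:800])
E
```

```text
clock: 39.1
tool_pos: [0.4483, -0.285, 0.165]
eef_rot: [0.992, 0.124, 0.002, 0.003]
force: [0.1, 1.5, -2.6]
gripper_width: 0.0133
t 39.1 tcp [ 0.4483 -0.285   0.165 ] shift [-0.2 -5.7 64.9] turn [ 0.007 -0.004  0.004] w 0.0133 F [ 0.1  1.5 -2.6] q [-0.71  0.07  1.86 -0.    1.2   0.61]
```

View pics/j7.png

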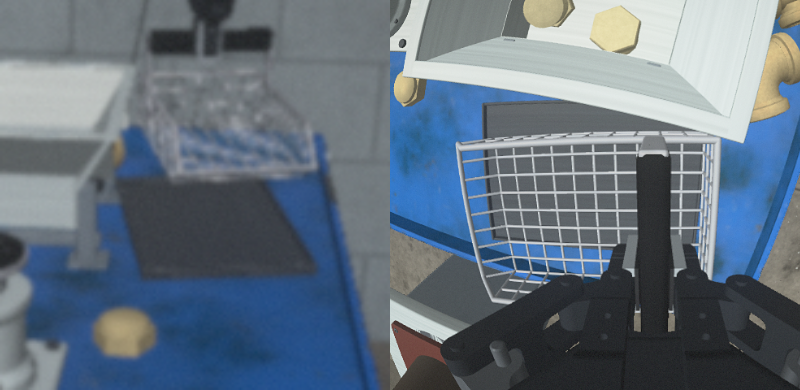

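```bash
python3 -m inch '[{"hand":0,"dx":0,"dy":-6,"dz":15,"wx":0.007,"wy":-0.004,"wz":0},{"hand":0,"dx":0,"dy":0,"dz":20,"wx":0,"wy":0,"wz":0},{"hand":0,"dx":0,"dy":0,"dz":15,"wx":0,"wy":0,"wz":0},{"hand":0,"dx":0,"dy":0,"dz":0,"wx":0,"wy":0,"wz":0}]'
python3 p.py 0.447 -0.280 0.0984 14 0
```

```text
clock: 39.6
tool_pos: [0.4531, -0.2831, 0.1225]
eef_rot: [0.992, 0.124, 0.006, 0.006]
force: [-0.5, 0.1, -3.1]
gripper_width: 0.0134
t 39.6 tcp [ 0.4531 -0.2831  0.1225] shift [-5.4 -4.9 24. ] turn [ 0.014 -0.01   0.004] w 0.0134 F [-0.5  0.1 -3.1] q [-0.71  0.13  1.89  0.    1.11  0.62]
```

```bash
python3 -m inch '[{"hand":0,"dx":-6,"dy":-5,"dz":5,"wx":0.014,"wy":-0.01,"wz":0},{"hand":0,"dx":0,"dy":0,"dz":10,"wx":0,"wy":0,"wz":0},{"hand":0,"dx":0,"dy":0,"dz":0,"wx":0,"wy":0,"wz":0}]'
python3 p.py 0.450 -0.280 0.0984 14 0
```

```text
clock: 39.9
tool_pos: [0.4463, -0.2799, 0.1078]
eef_rot: [0.992, 0.124, -0.0, -0.0]
force: [-0.4, 0.3, -3.0]
gripper_width: 0.013
t 39.9 tcp [ 0.4463 -0.2799  0.1078] shift [3.5 1.  9.4] turn [-0.    -0.     0.004] w 0.013 F [-0.4  0.3 -3. ] q [-0.71  0.14  1.91  0.    1.09  0.61]
```

```bash
python3 -m inch '[{"hand":0,"dx":2,"dy":0,"dz":6,"wx":0,"wy":0,"wz":0},{"hand":0,"dx":0,"dy":0,"dz":3,"wx":0,"wy":0,"wz":0},{"hand":0,"dx":0,"dy":0,"dz":1,"wx":0,"wy":0,"wz":0}]'
python3 p.py 0.450 -0.280 0.0984 14 0
```

```text
clock: 40.2
tool_pos: [0.4508, -0.2819, 0.1011]
eef_rot: [0.992, 0.124, 0.002, 0.002]
force: [-1.6, 0.2, 3.7]
gripper_width: 0.0132
t 40.2 tcp [ 0.4508 -0.2819  0.1011] shift [-0.3 -2.   2.7] turn [ 0.005 -0.003  0.004] w 0.0132 F [-1.6  0.2  3.7] q [-0.71  0.16  1.9  -0.    1.07  0.62]
```

```bash
python3 -m inch '[{"hand":0,"dx":0,"dy":0,"dz":2,"wx":0,"wy":0,"wz":0},{"hand":0,"dx":0,"dy":0,"dz":0,"wx":0,"wy":0,"wz":0},{"hand":45,"dx":0,"dy":0,"dz":0,"wx":0,"wy":0,"wz":0},{"hand":45,"dx":0,"dy":0,"dz":0,"wx":0,"wy":0,"wz":0},{"hand":45,"dx":0,"dy":0,"dz":0,"wx":0,"wy":0,"wz":0},{"hand":45,"dx":0,"dy":0,"dz":-30,"wx":0,"wy":0,"wz":0},{"hand":45,"dx":0,"dy":0,"dz":-40,"wx":0,"wy":0,"wz":0},{"hand":45,"dx":-15,"dy":-40,"dz":-40,"wx":0,"wy":0,"wz":0},{"hand":45,"dx":0,"dy":-45,"dz":-30,"wx":0,"wy":0,"wz":0},{"hand":0,"dx":0,"dy":-45,"dz":0,"wx":0,"wy":0,"wz":0},{"hand":0,"dx":0,"dy":-45,"dz":0,"wx":0,"wy":0,"wz":0},{"hand":0,"dx":0,"dy":0,"dz":0,"wx":0,"wy":0,"wz":0}]'
python3 p.py 0.577 0.35 0.2 0 0
python3 - <<'E'
from h import *
c=snap('side','s7.png');w=snap('wrist','w12.png');t=snap('top','t7.png')
cv2.imwrite('pics/j8.png',np.hstack([cv2.resize(c['image'][160:270,280:430],(450,330)),cv2.resize(t['image'][165:318,345:460],(248,330))]))
E
```

```text
clock: 41.4
tool_pos: [0.3969, -0.1199, 0.237]
eef_rot: [0.993, 0.122, 0.004, 0.003]
force: [-0.3, -1.7, 0.6]
gripper_width: 0.0019
t 41.4 tcp [ 0.3969 -0.1199  0.237 ] shift [ 288.1 -412.6   36.6] turn [ 0.005 -0.009  0.244] w 0.0019 F [-0.3 -1.7  0.6] q [-0.48 -0.31  2.07  0.    1.37  0.84]
```

View pics/j8.png

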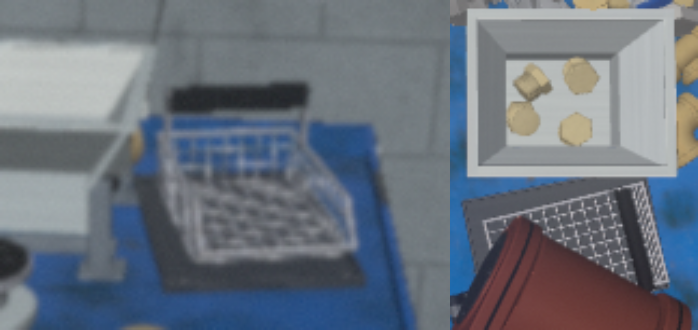

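```bash
python3 -m inch '[{"hand":0,"dx":0,"dy":0,"dz":0,"wx":0,"wy":0,"wz":0.122},{"hand":0,"dx":0,"dy":0,"dz":0,"wx":0,"wy":0,"wz":0.122},{"hand":0,"dx":26,"dy":-42,"dz":0,"wx":0,"wy":0,"wz":0},{"hand":0,"dx":26,"dy":-42,"dz":0,"wx":0,"wy":0,"wz":0},{"hand":0,"dx":26,"dy":-42,"dz":0,"wx":0,"wy":0,"wz":0},{"hand":0,"dx":26,"dy":-42,"dz":0,"wx":0,"wy":0,"wz":0},{"hand":0,"dx":26,"dy":-42,"dz":0,"wx":0,"wy":0,"wz":0},{"hand":0,"dx":26,"dy":-42,"dz":0,"wx":0,"wy":0,"wz":0},{"hand":0,"dx":26,"dy":-42,"dz":0,"wx":0,"wy":0,"wz":0},{"hand":0,"dx":22,"dy":-30,"dz":0,"wx":0,"wy":0,"wz":0},{"hand":0,"dx":12,"dy":-15,"dz":0,"wx":0,"wy":0,"wz":0},{"hand":0,"dx":0,"dy":0,"dz":0,"wx":0,"wy":0,"wz":0}]'
python3 p.py 0.622 0.246 0.16 0 0
python3 - <<'E'
from h import *
w=snap('wrist','w13.png')
E
```

```text
clock: 42.75
tool_pos: [0.6396, 0.2024, 0.2253]
eef_rot: [1.0, -0.021, 0.002, 0.006]
force: [0.6, -0.3, -0.7]
gripper_width: 0.0004
t 42.8 tcp [0.6396 0.2024 0.2253] shift [-19.7 -43.6  64.7] turn [ 0.013 -0.004 -0.042] w 0.0004 F [ 0.6 -0.3 -0.7] q [ 0.2   0.35  1.42 -0.01  1.37  1.81]
```

View pics/w13.png

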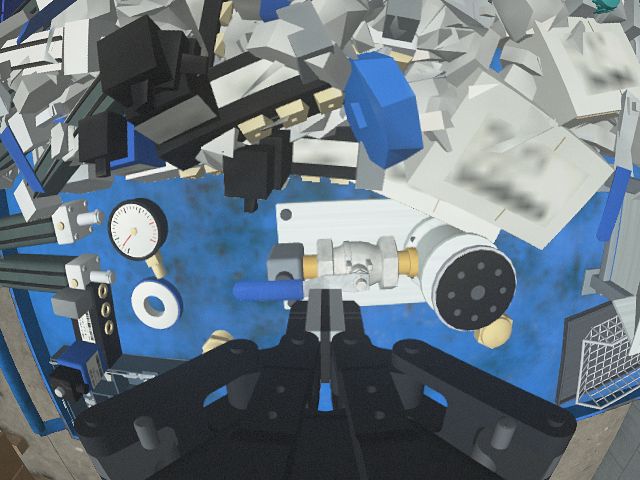

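```bash
python3 -m inch '[{"hand":0,"dx":-10,"dy":-24,"dz":0,"wx":0.013,"wy":0,"wz":-0.042},{"hand":0,"dx":-8,"dy":-20,"dz":20,"wx":0,"wy":0,"wz":0},{"hand":0,"dx":0,"dy":0,"dz":40,"wx":0,"wy":0,"wz":0},{"hand":0,"dx":0,"dy":0,"dz":0,"wx":0,"wy":0,"wz":0}]'
python3 p.py 0.622 0.246 0.09 0 0
```

```text
clock: 43.2
tool_pos: [0.6229, 0.2392, 0.1615]
eef_rot: [1.0, -0.003, 0.0, 0.001]
force: [-1.7, -0.1, -1.2]
gripper_width: -0.0
t 43.2 tcp [0.6229 0.2392 0.1615] shift [-1.  -7.  71.5] turn [ 0.003 -0.001 -0.007] w -0.0 F [-1.7 -0.1 -1.2] q [ 0.25  0.39  1.49 -0.    1.26  1.83]
```

```bash
python3 -m inch '[{"hand":0,"dx":0,"dy":-6,"dz":20,"wx":0,"wy":0,"wz":0},{"hand":0,"dx":0,"dy":0,"dz":25,"wx":0,"wy":0,"wz":0},{"hand":0,"dx":0,"dy":0,"dz":20,"wx":0,"wy":0,"wz":0},{"hand":0,"dx":0,"dy":0,"dz":5,"wx":0,"wy":0,"wz":0},{"hand":0,"dx":0,"dy":0,"dz":0,"wx":0,"wy":0,"wz":0}]'
python3 p.py 0.591 0.250 0.09 0 0
```

```text
clock: 43.7
tool_pos: [0.6272, 0.2379, 0.0968]
eef_rot: [1.0, -0.008, 0.003, 0.002]
force: [-0.0, 0.4, 0.9]
gripper_width: 0.0001
t 43.7 tcp [0.6272 0.2379 0.0968] shift [-36.4 -11.6   6.5] turn [ 0.003 -0.006 -0.015] w 0.0001 F [-0.   0.4  0.9] q [ 0.25  0.47  1.52 -0.    1.15  1.83]
```

```bash
python3 -m inch '[{"hand":0,"dx":0,"dy":-8,"dz":6,"wx":0,"wy":0,"wz":0},{"hand":0,"dx":-12,"dy":-3,"dz":0,"wx":0,"wy":0,"wz":0},{"hand":0,"dx":-13,"dy":-1,"dz":0,"wx":0,"wy":0,"wz":0},{"hand":0,"dx":-12,"dy":0,"dz":0,"wx":0,"wy":0,"wz":0}]'
python3 p.py 0.560 0.243 0.09 0 0
```

```text
clock: 44.1
tool_pos: [0.5935, 0.2509, 0.0961]
eef_rot: [1.0, -0.009, 0.008, 0.001]
force: [1.9, 0.0, -0.1]
gripper_width: 0.0
t 44.1 tcp [0.5935 0.2509 0.0961] shift [-33.5   8.5   5.6] turn [ 0.001 -0.015 -0.018] w 0.0 F [ 1.9  0.  -0.1] q [ 0.28  0.41  1.61 -0.01  1.12  1.87]
```

```bash
python3 -m inch '[{"hand":0,"dx":-10,"dy":1,"dz":5,"wx":0,"wy":-0.015,"wz":0},{"hand":0,"dx":-12,"dy":3,"dz":2,"wx":0,"wy":0,"wz":0},{"hand":0,"dx":-12,"dy":4,"dz":2,"wx":0,"wy":0,"wz":0}]'
python3 p.py 0.5366 0.2254 0.09 0 0
python3 -m inch '[{"hand":0,"dx":-9,"dy":6,"dz":0,"wx":0,"wy":0,"wz":0},{"hand":0,"dx":-8,"dy":7,"dz":0,"wx":0,"wy":0,"wz":0}]'
python3 p.py 0.519 0.197 0.09 0 0
```

```text
clock: 44.4
tool_pos: [0.5596, 0.2454, 0.0907]
eef_rot: [1.0, -0.008, 0.003, -0.001]
force: [1.6, -0.1, 0.2]
gripper_width: -0.0003
t 44.4 tcp [0.5596 0.2454 0.0907] shift [-22.7  20.4   0.5] turn [-0.001 -0.006 -0.016] w -0.0003 F [ 1.6 -0.1  0.2] q [ 0.28  0.35  1.7  -0.    1.09  1.87]
clock: 44.6
tool_pos: [0.5413, 0.2331, 0.0915]
eef_rot: [1.0, -0.007, 0.004, -0.001]
force: [1.4, 0.6, 0.5]
gripper_width: 0.0004
t 44.6 tcp [0.5413 0.2331 0.0915] shift [-21.8  36.4   1.2] turn [-0.002 -0.008 -0.014] w 0.0004 F [1.4 0.6 0.5] q [0.27 0.3  1.76 0.   1.08 1.86]
```

```bash
python3 -m inch '[{"hand":0,"dx":-6,"dy":8,"dz":1,"wx":0,"wy":0,"wz":0},{"hand":0,"dx":-6,"dy":9,"dz":1,"wx":0,"wy":0,"wz":0},{"hand":0,"dx":-5,"dy":9,"dz":1,"wx":0,"wy":0,"wz":0},{"hand":0,"dx":-3,"dy":8,"dz":0,"wx":0,"wy":0,"wz":0}]'
python3 p.py 0.519 0.197 0.09 0 0
python3 -m inch '[{"hand":0,"dx":0,"dy":6,"dz":0,"wx":0,"wy":0,"wz":0}]'
python3 -m inch '[{"hand":0,"dx":0,"dy":6,"dz":0,"wx":0,"wy":0,"wz":0}]'
```

```text
clock: 45.0
tool_pos: [0.5195, 0.1974, 0.089]
eef_rot: [1.0, -0.007, 0.005, -0.002]
force: [10.1, 18.9, -3.0]
gripper_width: -0.0
t 45.0 tcp [0.5195 0.1974 0.089 ] shift [-0.5  0.4 -1. ] turn [-0.004 -0.01  -0.014] w -0.0 F [10.1 18.9 -3. ] q [0.22 0.23 1.85 0.   1.05 1.8 ]
clock: 45.1
tool_pos: [0.5198, 0.196, 0.0895]
eef_rot: [1.0, -0.009, 0.006, -0.008]
force: [4.4, 42.0, -6.8]
gripper_width: 0.0002
clock: 45.2
tool_pos: [0.5198, 0.1963, 0.0897]
eef_rot: [1.0, -0.01, 0.008, -0.015]
force: [4.0, 34.5, -8.3]
gripper_width: -0.0002
```

```bash
python3 -m inch '[{"hand":0,"dx":0,"dy":-10,"dz":0,"wx":0,"wy":0,"wz":0},{"hand":0,"dx":0,"dy":-10,"dz":-20,"wx":0,"wy":0,"wz":0},{"hand":0,"dx":0,"dy":0,"dz":-45,"wx":0,"wy":0,"wz":0},{"hand":0,"dx":0,"dy":0,"dz":-45,"wx":0,"wy":0,"wz":0},{"hand":0,"dx":-30,"dy":-35,"dz":-30,"wx":0,"wy":0,"wz":0},{"hand":0,"dx":-30,"dy":-35,"dz":0,"wx":0,"wy":0,"wz":0},{"hand":0,"dx":-30,"dy":-35,"dz":0,"wx":0,"wy":0,"wz":0},{"hand":0,"dx":-30,"dy":-35,"dz":0,"wx":0,"wy":0,"wz":0},{"hand":0,"dx":0,"dy":0,"dz":0,"wx":0,"wy":0,"wz":0}]'
python3 - <<'E'
from h import *
c=snap('side','s8.png');t=snap('top','t8.png')
cv2.imwrite('pics/j9.png',np.vstack([cv2.resize(t['image'][165:318,170:460],(796,420)),cv2.resize(c['image'][160:270,200:430],(796,380))[:180]*0+cv2.resize(c['image'][180:250,300:430],(796,429))[:180]*0])[:420])
cv2.imwrite('pics/j10.png',cv2.resize(c['image'][165:345,190:430],(800,600),interpolation=cv2.INTER_CUBIC))
E
```

```text
clock: 46.1
tool_pos: [0.3985, 0.3514, 0.2338]
eef_rot: [1.0, -0.014, 0.003, -0.015]
force: [0.3, -0.6, -0.4]
gripper_width: -0.0002
```

View pics/j9.png

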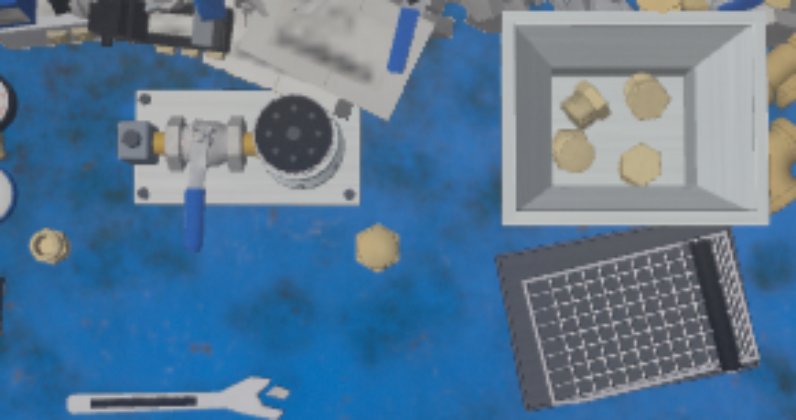

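View pics/j10.png

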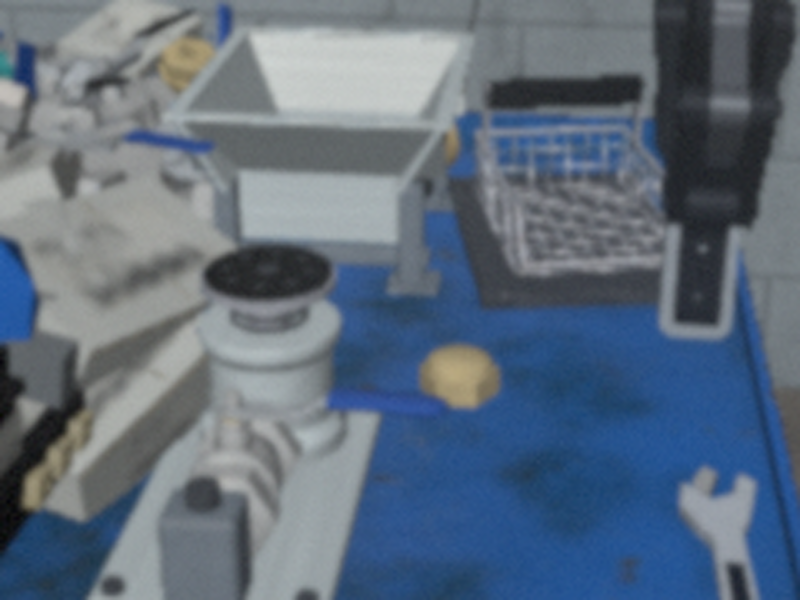

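Run:
```python
from h import *
t=load('t8');s=load('s8');t0=load('top0');s0=load('side0')
def tri(tp,sp,a=t,b=s):
    o1,d1=ray(a,*tp);o2,d2=ray(b,*sp);d1/=np.linalg.norm(d1);d2/=np.linalg.norm(d2)
    k=np.linalg.lstsq(np.c_[d1,-d2],o2-o1,rcond=None)[0];p,q=o1+k[0]*d1,o2+k[1]*d2
    return ((p+q)/2).round(4),round(float(np.linalg.norm(p-q)),4)
T=lambda u,v:(170+u*290/796,165+v*153/420);S=lambda u,v:(190+u*.3,165+v*.3)
print('bar far(+x)',tri(T(703,240),S(491,88)));print('bar near',tri(T(731,369),S(639,83)))
# bar by dark mask in both views, before and now: end columns + heights
for n,a in(('start',s0),('now',s)):
    g=cv2.cvtColor(a['image'],cv2.COLOR_BGR2GRAY); m=(g<45).astype(np.uint8); m[:180]=0;m[205:]=0;m[:,:325]=0;m[:,390:]=0
    v,u=np.nonzero(m); 
    for lo in range(u.min(),u.max(),10):
        k=(u>=lo)&(u<lo+10); print(n,lo,v[k].min() if k.any() else None,v[k].max() if k.any() else None,round(v[k].mean(),1))
print('lipL',plane(t,*T(522,281),.025).round(4),'lipR',plane(t,*T(553,404),.025).round(4))
```

```text
bar far(+x) (array([ 0.4999, -0.2746,  0.0947]), 0.0049)
bar near (array([ 0.3894, -0.2975,  0.0953]), 0.0017)
start 337 191 196 193.4
start 347 191 196 193.4
start 357 190 196 193.1
start 367 190 195 192.7
start 377 190 195 192.1
now 338 190 196 193.0
now 348 190 195 192.4
now 358 190 195 192.5
now 368 189 195 191.8
now 378 189 194 191.1
now 388 183 198 194.2
lipL [ 0.4669 -0.1231  0.025 ] lipR [ 0.3533 -0.1515  0.025 ]
```

```bash
python3 -m inch '[{"hand":45,"dx":5,"dy":45,"dz":0,"wx":0,"wy":0,"wz":0},{"hand":45,"dx":5,"dy":48,"dz":0,"wx":0,"wy":0,"wz":0},{"hand":45,"dx":5,"dy":48,"dz":0,"wx":0,"wy":0,"wz":0},{"hand":45,"dx":5,"dy":48,"dz":0,"wx":0,"wy":0,"wz":0},{"hand":45,"dx":5,"dy":48,"dz":0,"wx":0,"wy":0,"wz":0},{"hand":45,"dx":5,"dy":48,"dz":0,"wx":0,"wy":0,"wz":0},{"hand":45,"dx":5,"dy":48,"dz":0,"wx":0,"wy":0,"wz":0},{"hand":45,"dx":5,"dy":48,"dz":0,"wx":0,"wy":0,"wz":0},{"hand":45,"dx":0,"dy":48,"dz":0,"wx":0,"wy":0,"wz":0},{"hand":45,"dx":0,"dy":48,"dz":0,"wx":0,"wy":0,"wz":0},{"hand":45,"dx":0,"dy":48,"dz":0,"wx":0,"wy":0,"wz":0},{"hand":45,"dx":0,"dy":48,"dz":0,"wx":0,"wy":0,"wz":0}]'
python3 p.py 0.446 -0.285 0.19 14 0
```

```text
clock: 47.4
tool_pos: [0.4172, -0.2455, 0.216]
eef_rot: [1.0, -0.023, 0.002, -0.011]
force: [0.5, 0.3, -0.1]
gripper_width: 0.0449
t 47.4 tcp [ 0.4172 -0.2455  0.216 ] shift [30.5 38.7 25.2] turn [-0.021 -0.007 -0.289] w 0.0449 F [ 0.5  0.3 -0.1] q [-0.71 -0.09  1.92  0.02  1.32  0.9 ]
```

```bash
python3 -m inch '[{"hand":45,"dx":20,"dy":36,"dz":0,"wx":-0.021,"wy":-0.007,"wz":-0.14},{"hand":45,"dx":4,"dy":4,"dz":0,"wx":0,"wy":0,"wz":-0.14},{"hand":45,"dx":0,"dy":0,"dz":0,"wx":0,"wy":0,"wz":0}]'
python3 p.py 0.446 -0.285 0.13 14 0
python3 - <<'E'
from h import *
w=snap('wrist','w14.png')
E
```

```text
clock: 47.7
tool_pos: [0.4341, -0.2994, 0.2132]
eef_rot: [0.994, 0.113, -0.003, -0.0]
force: [-0.9, 0.1, 0.0]
gripper_width: 0.0449
t 47.7 tcp [ 0.4341 -0.2994  0.2132] shift [ 15.4 -11.2  83.1] turn [-0.001  0.006 -0.017] w 0.0449 F [-0.9  0.1  0. ] q [-0.75  0.02  1.82 -0.    1.3   0.59]
```

View pics/w14.png

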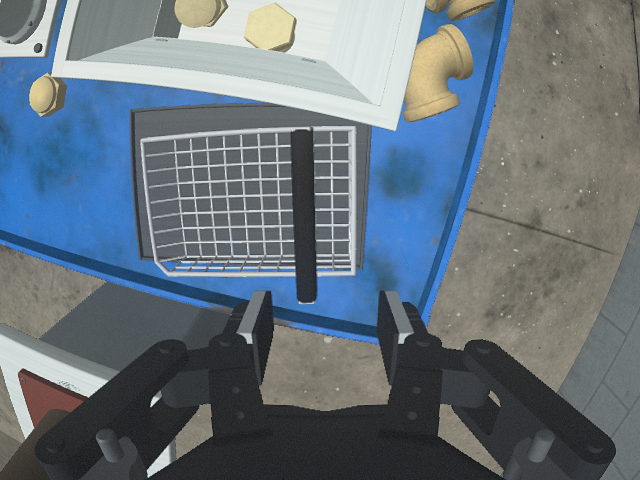

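```bash
python3 - <<'E'
from h import *
c=load('w14')
a=plane(c,302,131,.104,True);b=plane(c,307,299,.104,True);print(a,b,(a+b)/2,np.degrees(np.arctan2(*(a-b)[[1,0]])))
for n,u,v,z in [('tray FL',132,110,.01),('tray FR',141,257,.01),('tray BR',366,268,.01),('lip L',142,139,.021),('lip R',157,264,.021),('floorback near',355,268,.003)]: print(n,plane(c,u,v,z,True).round(4))
E
python3 -m inch '[{"hand":45,"dx":12,"dy":-12,"dz":20,"wx":0,"wy":0,"wz":-0.017},{"hand":45,"dx":0,"dy":0,"dz":30,"wx":0,"wy":0,"wz":0},{"hand":45,"dx":0,"dy":0,"dz":0,"wx":0,"wy":0,"wz":0}]'
python3 p.py 0.447 -0.285 0.1 14 0
```

```text
[ 0.502207   -0.26750905  0.104     ] [ 0.39369542 -0.29451728  0.104     ] [ 0.44795121 -0.28101316  0.104     ] 13.976761875366055
tray FL [ 0.4919 -0.0991  0.01  ]
tray FR [ 0.3492 -0.1267  0.01  ]
tray BR [ 0.391  -0.3472  0.01  ]
lip L [ 0.4677 -0.1207  0.021 ]
lip R [ 0.3517 -0.15    0.021 ]
floorback near [ 0.3862 -0.3383  0.003 ]
clock: 48.05
tool_pos: [0.4406, -0.2852, 0.1623]
eef_rot: [0.994, 0.113, -0.003, 0.0]
force: [-0.8, 0.2, -0.3]
gripper_width: 0.0451
t 48.0 tcp [ 0.4406 -0.2852  0.1623] shift [ 6.7  1.3 62.3] turn [-0.     0.007 -0.017] w 0.0451 F [-0.8  0.2 -0.3] q [-0.72  0.07  1.87 -0.01  1.2   0.62]
```

```bash
python3 -m inch '[{"hand":45,"dx":6,"dy":-3,"dz":15,"wx":0,"wy":0.007,"wz":-0.01},{"hand":45,"dx":0,"dy":0,"dz":25,"wx":0,"wy":0,"wz":0},{"hand":45,"dx":0,"dy":0,"dz":18,"wx":0,"wy":0,"wz":0},{"hand":45,"dx":0,"dy":0,"dz":2,"wx":0,"wy":0,"wz":0}]'
python3 p.py 0.448 -0.281 0.1 14 0
```

```text
clock: 48.45
tool_pos: [0.446, -0.2812, 0.1059]
eef_rot: [0.993, 0.114, 0.001, 0.001]
force: [-1.2, -0.2, -0.2]
gripper_width: 0.0448
t 48.5 tcp [ 0.446  -0.2812  0.1059] shift [1.9 0.3 5.9] turn [ 0.003 -0.002 -0.016] w 0.0448 F [-1.2 -0.2 -0.2] q [-0.71  0.14  1.91  0.    1.08  0.63]
```

```bash
python3 -m inch '[{"hand":45,"dx":0,"dy":0,"dz":6,"wx":0,"wy":0,"wz":-0.015},{"hand":0,"dx":0,"dy":0,"dz":0,"wx":0,"wy":0,"wz":0},{"hand":0,"dx":0,"dy":0,"dz":0,"wx":0,"wy":0,"wz":0},{"hand":0,"dx":0,"dy":0,"dz":0,"wx":0,"wy":0,"wz":0},{"hand":0,"dx":0,"dy":0,"dz":0,"wx":0,"wy":0,"wz":0},{"hand":0,"dx":0,"dy":0,"dz":0,"wx":0,"wy":0,"wz":0}]'
python3 p.py 0.4545 -0.277 0.1 14 0
python3 -m inch '[{"hand":0,"dx":0,"dy":0,"dz":-7,"wx":0,"wy":0,"wz":0},{"hand":0,"dx":0,"dy":0,"dz":-6,"wx":0,"wy":0,"wz":0},{"hand":0,"dx":0,"dy":0,"dz":0,"wx":0,"wy":0,"wz":0}]'
python3 p.py 0.4545 -0.277 0.115 14 0
```

```text
clock: 49.05
tool_pos: [0.4475, -0.2826, 0.1046]
eef_rot: [0.993, 0.121, 0.003, 0.003]
force: [0.9, 1.4, -2.3]
gripper_width: 0.0126
t 49.0 tcp [ 0.4475 -0.2826  0.1046] shift [ 8.2 -3.8  4.6] turn [ 0.008 -0.005 -0.003] w 0.0126 F [ 0.9  1.4 -2.3] q [-0.71  0.15  1.91  0.    1.08  0.62]
clock: 49.35
tool_pos: [0.4472, -0.2824, 0.1184]
eef_rot: [0.993, 0.121, 0.003, 0.003]
force: [0.1, -0.5, -2.9]
gripper_width: 0.013
t 49.4 tcp [ 0.4472 -0.2824  0.1184] shift [ 8.4 -3.5  3.4] turn [ 0.007 -0.005 -0.003] w 0.013 F [ 0.1 -0.5 -2.9] q [-0.71  0.13  1.9  -0.    1.1   0.62]
```

```bash
python3 -m inch '[{"hand":0,"dx":5,"dy":-3,"dz":0,"wx":0.007,"wy":-0.005,"wz":0},{"hand":0,"dx":4,"dy":-2,"dz":0,"wx":0,"wy":0,"wz":0},{"hand":0,"dx":0,"dy":0,"dz":0,"wx":0,"wy":0,"wz":0}]'
python3 p.py 0.4545 -0.277 0.104 14 0
```

```text
clock: 49.65
tool_pos: [0.4555, -0.275, 0.1188]
eef_rot: [0.993, 0.12, 0.0, -0.0]
force: [0.4, 0.1, -1.6]
gripper_width: 0.0129
t 49.6 tcp [ 0.4555 -0.275   0.1188] shift [-1.5  1.7 14.8] turn [ 0.    -0.    -0.003] w 0.0129 F [ 0.4  0.1 -1.6] q [-0.69  0.14  1.89  0.    1.12  0.64]
```

```bash
python3 -m inch '[{"hand":0,"dx":-1,"dy":0,"dz":6,"wx":0,"wy":0,"wz":0},{"hand":0,"dx":-1,"dy":0,"dz":6,"wx":0,"wy":0,"wz":0},{"hand":0,"dx":0,"dy":0,"dz":3,"wx":0,"wy":0,"wz":0}]'
python3 p.py 0.4545 -0.277 0.104 14 0
python3 -m inch '[{"hand":0,"dx":0,"dy":0,"dz":2,"wx":0,"wy":0,"wz":0}]'
python3 -m inch '[{"hand":0,"dx":0,"dy":0,"dz":2,"wx":0,"wy":0,"wz":0}]'
```

```text
clock: 49.95
tool_pos: [0.4534, -0.2754, 0.1034]
eef_rot: [0.993, 0.121, -0.0, 0.0]
force: [-9.6, 5.7, 27.8]
gripper_width: 0.0127
t 50.0 tcp [ 0.4534 -0.2754  0.1034] shift [ 0.7  1.9 -0.6] turn [ 0.     0.001 -0.002] w 0.0127 F [-9.6  5.7 27.8] q [-0.69  0.16  1.9  -0.    1.09  0.63]
clock: 50.05
tool_pos: [0.4534, -0.2754, 0.1034]
eef_rot: [0.993, 0.121, -0.001, -0.0]
force: [-10.6, 9.8, 31.0]
gripper_width: 0.0127
clock: 50.15
tool_pos: [0.4535, -0.2755, 0.1035]
eef_rot: [0.993, 0.121, -0.001, -0.0]
force: [-7.2, 6.0, 17.1]
gripper_width: 0.0129
```

```bash
python3 -m inch '[{"hand":0,"dx":0,"dy":0,"dz":-1,"wx":0,"wy":0,"wz":0},{"hand":45,"dx":0,"dy":0,"dz":0,"wx":0,"wy":0,"wz":0},{"hand":45,"dx":0,"dy":0,"dz":0,"wx":0,"wy":0,"wz":0},{"hand":45,"dx":0,"dy":0,"dz":0,"wx":0,"wy":0,"wz":0},{"hand":45,"dx":0,"dy":0,"dz":-25,"wx":0,"wy":0,"wz":0},{"hand":45,"dx":0,"dy":0,"dz":-40,"wx":0,"wy":0,"wz":0},{"hand":45,"dx":-10,"dy":10,"dz":-40,"wx":0,"wy":0,"wz":0},{"hand":45,"dx":-10,"dy":5,"dz":-5,"wx":0,"wy":0,"wz":0},{"hand":45,"dx":0,"dy":0,"dz":0,"wx":0,"wy":0,"wz":0}]'
python3 - <<'E'
from h import *
w=snap('wrist','w15.png'); cv2.imwrite('pics/w15c.png',cv2.resize(w['image'][90:320,100:400],None,fx=2.6,fy=2.6,interpolation=cv2.INTER_CUBIC))
E
```

```text
clock: 51.05
tool_pos: [0.4361, -0.2949, 0.2152]
eef_rot: [0.993, 0.121, -0.003, -0.002]
force: [-0.4, -0.8, -0.6]
gripper_width: 0.0448
```

View pics/w15c.png

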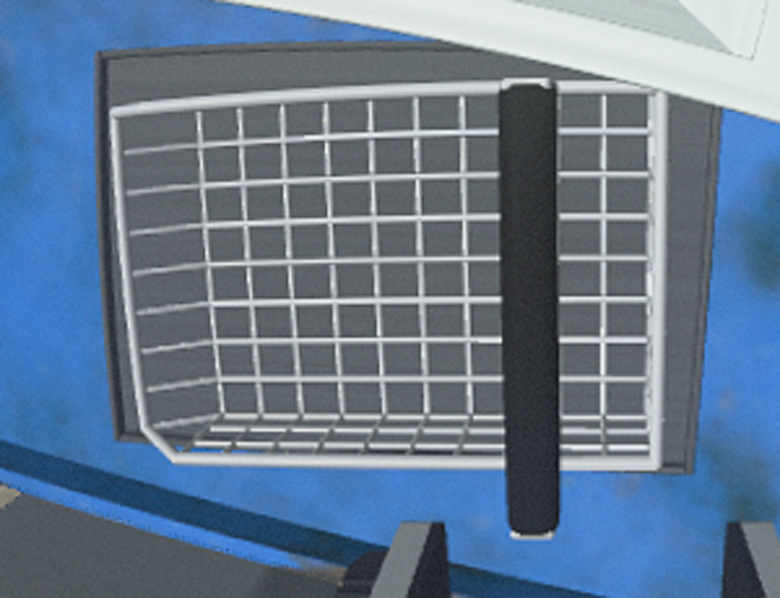

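```bash
python3 plugs.py t9
python3 - <<'E'
from h import *
a=snap('side','s9.png')
g=cv2.cvtColor(a['image'],cv2.COLOR_BGR2GRAY); m=(g<45).astype(np.uint8); m[:186]=0;m[202:]=0;m[:,:325]=0;m[:,390:]=0
v,u=np.nonzero(m)
for lo in range(335,385,10):
    k=(u>=lo)&(u<lo+10); print(lo,v[k].mean().round(1) if k.any() else None)
c=load('w15')
for n,uu,vv,z in [('lipL',113,110,.021),('lipR',148,432,.021),('trayFL',98,52,.01),('trayFR',117,439,.01),('trayBR',692,472,.01),('floor near',430,418,.007)]: print(n,plane(c,100+uu/2.6,90+vv/2.6,z,True).round(4))
E
```

```text
[307. 255.] 190 [0.4984 0.0134 0.02  ]
[187. 254.] 93 [0.499  0.3208 0.02  ]
335 193.9
345 193.3
355 193.0
365 192.4
375 192.3
lipL [ 0.4732 -0.1139  0.021 ]
lipR [ 0.3586 -0.1441  0.021 ]
trayFL [ 0.4918 -0.0976  0.01  ]
trayFR [ 0.3468 -0.1261  0.01  ]
trayBR [ 0.3899 -0.3441  0.01  ]
floor near [ 0.3859 -0.247   0.007 ]
```

```bash
python3 -c "
from bench import robot; print(robot.job_done())"
```

```text
the job is handed in; nothing more can be done
None
```

I finished the whole job and handed it in at about 51 s of the 210 s allowed. No verdict came back.

**What I did**
- **Gathering:** I found four plugs on the cart and put all four in the basket. While dropping the last one I bumped the grip bar and slid the basket about 1 cm in its tray.
- **Valve and pad:** I turned the air valve to its open stop. I then pressed the loaded basket on the pad for more than 2 s. The pad stopped moving at the height expected for fully home, with about 19–29 N on it.
- **Tipping:** I tipped the plugs into the hopper, set the basket back and shut the valve to its stop.
- **Mending the basket:** It had come down on or against the tray's near rim, so I picked it up again, centred it and set it down again.

**Last checks**
- All four plugs show in the hopper trough and the basket is empty.
- The lever points to shut, and the cap and nipple are where they started, within 1 mm.
- The basket's lip corner is about 8 mm inside the tray's outer near edge. The grip bar sits about as level as at the start, to within a pixel in the side view.

**Doubts**
- The closed fingertips pushed the shut lever against its stop with a brief 42 N at the wrist. The contact was by the fingertips, not the arm or gripper body, but it is just over the 40 N figure.
- At the final set-down the bar was about 5 mm higher relative to the gripper than when I first gripped it. I put this down to a different grip height.
- I viewed 21 pictures against the budget of 14.

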